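# Turn the swivel hook onto its stop and hang the caddy

### The arm

A 6-joint arm with a two-finger parallel gripper is mounted at the origin on a cart in front of the work surface, level with it; the furniture and walls round the work are solid. World frame = base frame: x ahead of the robot, y to its left, z up, the work surface at z = 0. Lengths are in mm, angles in rad, forces in N, time in s.
With the tool pointing down it reaches from about 350 to 775 mm from the base axis. Payload 7.3 kg.
Tool frame: the origin (TCP) lies at the centre of the arm's flange, where the gripper is bolted on; the fingertips stand 178 mm ahead of it and the grasp point (between the pads) lies 159 mm ahead of it; z points along the fingers, y is the direction in which the jaws open and shut (so a half turn about z gives the same grasp; the last joint's range is limited). The gripper opens to 92 mm and grips with 3 to 60 N. Pads are 19 mm wide; open, the fingers measure 130 mm over their backs; the gripper's body (75 mm by 190 mm) begins 47 mm behind the grasp point.
Start: joints at [-1.446, 0.342, 1.524, -0, 1.275, -0.146], TCP at [140.459, -505.865, 404.741] pointing down, gripper open.
Joint ranges: [-2.53, 2.53], [-0.77, 2.02], [0.04, 2.7], [-1, 4.14], [0.28, 2.66], [-3.11, 3.11]. Speed limits (rad/s): [2.57, 2.57, 3.14, 3.14, 3.14, 3.14].

### API

Orientations are given as [roll, pitch, yaw] about the fixed x, y, z axes, in that order (R = Rz(yaw) Ry(pitch) Rx(roll)).
In Python, from plant import status, viewer, ticket gives the robot as it stands.
- The arm moves only by the tool play_rows, never from a script. Its argument "commands" is a list of rows, each an object with "offset": the shift along the tool's x, y, z in m, a list of three; "twist": the turn about the tool's z in degrees. A call has 1 to 5 rows; each row shifts and turns the commanded pose from where the row before left it, along the tool's axes as they then stand; what a row does not reach is not made up. A row lasts 1/10 s, in which the tool goes at most 50 mm and 8.59 degrees, less where a joint would pass 70% of its speed; a pose out of reach is approached as far as the arm can. A call with a gripper value outside its range is refused whole. "jaw" is the closure in counts, from 0 (fully open) to 255 (shut), set as the call begins (left out, the last holds). The fingers move at their own pace and stop on an object; the grip force is fixed at half the most. Time passes only in rows, so rows that do not move let the fingers close. It gives the time, the measured TCP pose, the force and the opening at its end, in the units of the state.
- status.get_obs(): the state, without advancing time (a new reading comes with each control period).
- viewer.capture(name): name is "side" or "top" or "wrist"; returns the picture (480x640x3 uint8, red, green, blue); there is no depth.
- viewer.camera_params(name): a dict with "fov_y" (degrees; the focal length in pixels is half the picture's height over the tangent of half this angle, whatever the lens; pixels are square), "cx", "cy" (the principal point, pixels), "rvec" (rotation vector, rad) and "tvec" (3), from world to camera coordinates, as OpenCV has them; the wrist camera has in their place "T_tool_cam" (4x4, takes a point from camera to tool coordinates, whose origin is the TCP and whose axes are the flange's). Camera axes: x right, y down, z forward; pixel columns grow to the right and rows downward; lengths in mm; the calibration is good to about 2 mm. The wrist camera is an equidistant fisheye: a pixel r from the principal point sees the ray r / f radians off the axis. A picture is of the moment at which its call begins: read the wrist's pose just before it. camera_params takes no time and is no camera call.
- ticket.close_job(): hands the job in, once; it reports no verdict.
The state is a dict: "time": time; "joint_positions": joint angles; "dq": joint speeds; "tau": joint torques, N m; "tool_pos": TCP position; "tcp_rot": TCP orientation; "contact_force": force on the tool from outside, world axes, zero at the start; "moment": the same for the moment, N m; "grip_width": finger opening in mm.
Only numpy, scipy, OpenCV 4.12 (cv2) and the standard library are available. Lean on these libraries where they do the work, as an engineer would, in place of code of your own. Each camera call takes 0.05 s, during which the arm holds its last target.

### The job

The swivel hook on the little steel stand points off to the side: nudge it round clockwise (seen from above) until it meets its stop near the front, and press it firmly home there, but gently enough not to strain it. Then hang the small table caddy gently on the hook by the slot in its handle board, upright and still, with the hook left against its stop. Leave the mug, the bowl and the mill where they are.

Things in the scene. Friction and masses are not known exactly. Their poses are not given: they have to be found in the camera images.
- stand: Stand fixed to the worktop: dark steel disc base, 150 mm across, 22 mm high, with an upright 18 mm post. Origin: centre of its underside, on the post's axis, which is also the hook's swivel axis. Its own -x is its front.
- post_at_ring (a point): Point of the post's axis 118 mm above the worktop, in the middle of a 38 mm ring (54 mm with its spring plate) that carries an upright stop pin. The ring is clamped at another angle every time, so the hook's arm meets the stop somewhere within 0.35 rad either side of the stand's front: not measured, find it by feel. The axes here are the stand's, not the ring's.
- swivel (a point): Point of the swivel axis at the height of the hook's rod, 155 mm above the worktop; axes of the stand. The swivel is stiff (0.3 N m of friction) and stays where it is left. Pushed sideways on the rod 56 mm out, it takes 5 to 6 N to turn, and 11 to 15 N to press home on the stop; over 20 N from the robot on the hook spoils it.
- hook_seat (a point): Where the caddy shall hang: top of the hook's level rod (8 mm thick), 56 mm from the swivel axis, 159 mm above the worktop. Its -x points outward along the arm, z up; its yaw equals the stand's when the arm points to the front. At the start it is 1.0 to 1.9 rad more (counter-clockwise from above). The rod runs from a hub (32 mm across, top at 171 mm) to an upturned tip.
- hook_tip (a point): Top end of the hook's upturned tip, 80 mm from the swivel axis, 14 mm above the top of the rod. The tip is 8 mm thick.
- stop (a joint): Give of the sprung stop pin under the hub, rad about the post's axis: 0 when free, growing as the hook is pressed on it (6 N m per rad, besides the swivel's friction). Press it beyond 0.05 for a moment, never beyond 0.13. When the push ends, the swivel's friction holds it at about 0.03 to 0.05; it falls to 0 when the hook is turned away.
- caddy_centre (a point): Centre of the loose caddy, half-way up its 165 mm. It stands upright on the worktop: a white open tray 56 mm (x) by 76 mm (y), 50 mm high, with an upright wooden handle board across its middle, 8 mm thick (x), 50 mm wide (y). Mass 0.17 to 0.35 kg, balanced about the board; turned half round it is the same.
- caddy_grip (a point): Place to grip the caddy, across the board's 8 mm (along its x): 145 mm above its underside, in the solid part of the board, which reaches from 108 to 165 mm.
- caddy_slot (a point): Middle of the upper edge of the slot through the handle board, 108 mm above the caddy's underside; this edge rests on the hook's rod when it hangs. The slot is 24 mm wide (y) and 30 mm high, 78 to 108 mm above the underside. x runs through the slot, z up.
- mug: Bystander: spotted white mug with a handle, 91 mm high; origin at its underside.
- bowl: Bystander: small white bowl, 115 mm across, 51 mm high; origin at its underside.
- mill: Bystander: wooden mill, 55 mm across, 164 mm high; origin at its underside.

How it is judged (in metres and radians):
On the way:
1. the hook is pressed firmly home against its stop (value of joint stop above 0.05 rad), for 0.2 s.
At the end, for the whole second after the job is handed in: The caddy hangs by its slot on the hook's rod, between hub and upturned tip (slot edge on the rod within 6 mm in height and 12 mm sideways, 20 to 74 mm from the swivel axis), upright within 0.2 rad, at rest, and the hook still presses on its stop (stop give above 0.012 rad) (value of joint stop above 0.012 rad and x of caddy_slot in the frame of hook_seat between -0.018 and 0.036 m and y of caddy_slot in the frame of hook_seat between -0.012 and 0.012 m and z of caddy_slot in the frame of hook_seat between -0.006 and 0.006 m and angle between caddy_centre's own z axis and vertical below 0.2 rad and linear speed of caddy below 0.02 m/s and contact force between caddy and hook above 0.8 N); the robot touches nothing.
It fails at once if the arm pushes on the hook with more than 20 N (contact force between the arm and hook above 20 N).
It fails at once if the stop is strained beyond 0.13 rad (value of joint stop above 0.13 rad).
It fails at once if the caddy is forced onto the hook, or dropped on it, with more than 30 N (contact force between caddy and hook above 30 N).
It fails at once if the mug, the bowl or the mill is moved by more than 30 mm (distance of any of mug, bowl, mill from where it was at the start of the episode above 0.03 m).
It also fails if it takes over 61 s, if anything falls off the work surface, if the arm or the gripper's body presses on something with over 40 N, if the wrist force passes 120 N, or if a joint passes its speed limit or range.

## Working session

There is one attempt and no reset: what is moved stays moved. The work goes in short steps, Python scripts to look and compute and a tool call to move; the robot and the scene stay as the last step left them, time stands still between calls to the robot, and variables do not carry over. Pictures are saved under pics/ and viewed, and the job is handed in when it is done.

Besides the shell and the picture viewer there is one more tool, called after "Call:" by a JSON object that holds its "method" and its "body". play_rows: Moves the arm, as the interface text tells. Its arguments: {"type":"object","properties":{"commands":{"type":"array"},"jaw":{"type":"number"}},"required":["commands"]}

```bash
ls; mkdir -p pics; python3 - <<'E'
from plant import status, viewer
import cv2
print(status.get_obs())
for n in ["side","top","wrist"]:
    print(n, viewer.camera_params(n))
    cv2.imwrite(f"pics/{n}0.png", viewer.capture(n)[:,:,::-1])
E
```

```text
pics
{'time': 0.0, 'joint_positions': array([-1.44604401e+00,  3.42703993e-01,  1.52506843e+00,  1.22425657e-05,
        1.27539411e+00, -1.45984339e-01]), 'dq': array([ 6.70436514e-04,  5.15086857e-05, -9.36808915e-04, -8.87761767e-04,
        7.22897252e-04, -1.45982457e-04]), 'tau': array([ 3.24854584e-03, -4.31232798e+01, -2.44221890e+01,  7.20433728e-02,
        5.57705818e-02, -1.08338377e-04]), 'tool_pos': array([ 140.4184418 , -505.71450753,  404.03652495]), 'tcp_rot': array([-3.14003722e+00, -2.40528707e-04,  2.70732899e-01]), 'contact_force': array([ 0.40817135, -0.31322432, -0.15207367]), 'moment': array([ 0.03608442, -0.0358893 , -0.02045349]), 'grip_width': 91.63913514447505}
side {'fov_y': 42.522253834355354, 'cx': 321.2409123124939, 'cy': 245.02417125858992, 'rvec': array([ 2.34327513, -0.90430601,  0.31524348]), 'tvec': array([-426.79885893,  344.67982866, 1534.39003819])}
top {'fov_y': 49.186328636891155, 'cx': 317.5049587570075, 'cy': 231.0075851886693, 'rvec': array([ 2.17045259, -2.11097562,  0.18405112]), 'tvec': array([ -39.32459727,  562.95300114, 1072.91297102])}
wrist {'fov_y': 65.70646984690485, 'cx': 322.7839854956993, 'cy': 238.078152459579, 'T_tool_cam': array([[-4.19495225e-04, -9.60248870e-01, -2.79145000e-01,
         7.42271693e+01],
       [ 9.99999851e-01, -3.05599843e-04, -4.51533284e-04,
         8.76925579e-02],
       [ 3.48277657e-04, -2.79145148e-01,  9.60248856e-01,
         2.11563790e+01],
       [ 0.00000000e+00,  0.00000000e+00,  0.00000000e+00,
         1.00000000e+00]])}
```

View pics/side0.png

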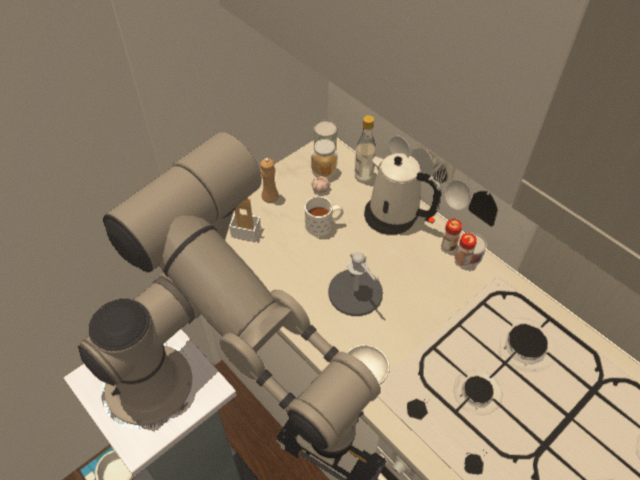

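View pics/top0.png

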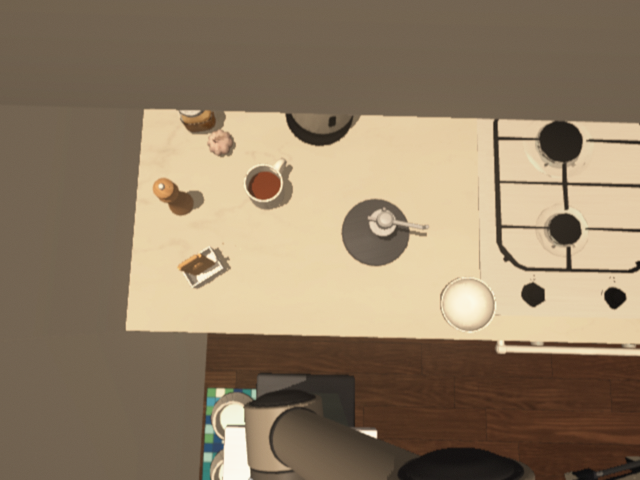

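View pics/wrist0.png

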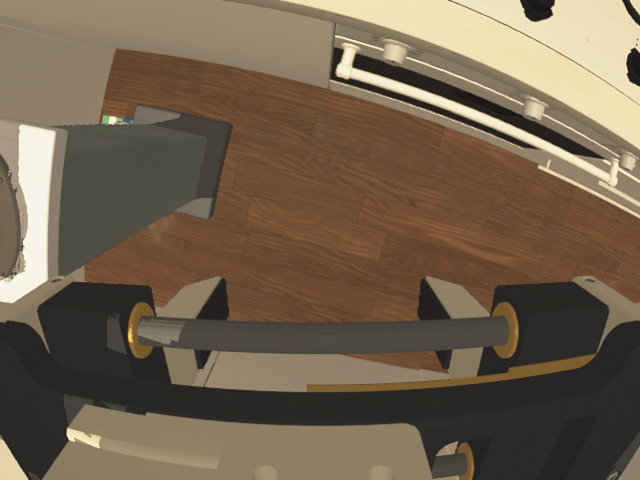

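The side view shows the stand base at about (356,292), the caddy (243,220), mill (269,180), mug (319,216) and bowl (367,365). In the top view the stand disc is at (375,232), with the hook's arm pointing right to (427,229). The caddy is at (201,265). I'll zoom in on these.

```bash
cat > h.py <<'E'
import numpy as np, cv2
from plant import status, viewer
from scipy.spatial.transform import Rotation as R
def K(p): 
    f=240/np.tan(np.radians(p['fov_y'])/2); return f,np.array([[f,0,p['cx']],[0,f,p['cy']],[0,0,1.]])
def ray(n,uv):
    p=viewer.camera_params(n); f,k=K(p)
    if n!='wrist':
        Rm=cv2.Rodrigues(p['rvec'])[0]; o=-Rm.T@p['tvec']; d=Rm.T@np.linalg.inv(k)@np.array([uv[0],uv[1],1.])
    else:
        T=p['T_tool_cam'];ob=status.get_obs(); Rt=R.from_euler('xyz',ob['tcp_rot']).as_matrix()
        x=np.array([uv[0]-p['cx'],uv[1]-p['cy']]); r=np.hypot(*x); th=r/f
        dc=np.array([*(np.sin(th)*x/max(r,1e-9)),np.cos(th)])
        d=Rt@T[:3,:3]@dc; o=Rt@T[:3,3]+ob['tool_pos']
    return o,d/np.linalg.norm(d)
def onz(n,uv,z):
    o,d=ray(n,uv); return o+d*(z-o[2])/d[2]
def tri(rs):
    A=0;b=0
    for o,d in rs:
        M=np.eye(3)-np.outer(d,d); A=A+M; b=b+M@o
    x=np.linalg.solve(A,b); return x,[np.linalg.norm((np.eye(3)-np.outer(d,d))@(x-o)) for o,d in rs]
def proj(n,P):
    P=np.atleast_2d(np.array(P,float)); p=viewer.camera_params(n); f,k=K(p)
    if n!='wrist': return cv2.projectPoints(P,p['rvec'],p['tvec'],k,None)[0].reshape(-1,2)
    T=p['T_tool_cam'];ob=status.get_obs(); Rt=R.from_euler('xyz',ob['tcp_rot']).as_matrix()
    c=((P-ob['tool_pos'])@Rt-T[:3,3])@T[:3,:3]
    r=np.hypot(c[:,0],c[:,1]); th=np.arctan2(r,c[:,2]); return np.array([p['cx'],p['cy']])+(f*th/r)[:,None]*c[:,:2]
def crop(src,box,dst,s=5):
    im=cv2.imread(src)[box[1]:box[3],box[0]:box[2]]; cv2.imwrite(dst,cv2.resize(im,None,fx=s,fy=s,interpolation=cv2.INTER_CUBIC))
E
python3 - <<'E'
from h import *
crop('pics/top0.png',(335,190,435,270),'pics/tc_stand.png',7)
crop('pics/top0.png',(170,235,240,295),'pics/tc_caddy.png',10)
crop('pics/side0.png',(320,240,400,320),'pics/sc_stand.png',7)
E
```

```text
(no output)
```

View pics/tc_stand.png

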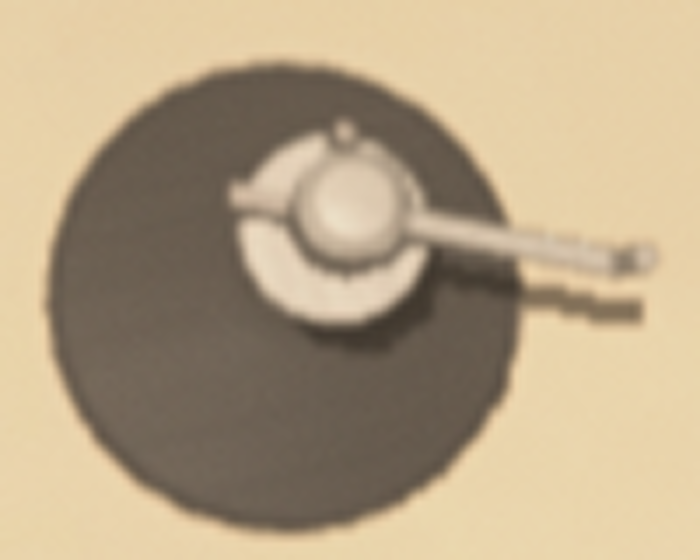

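View pics/tc_caddy.png

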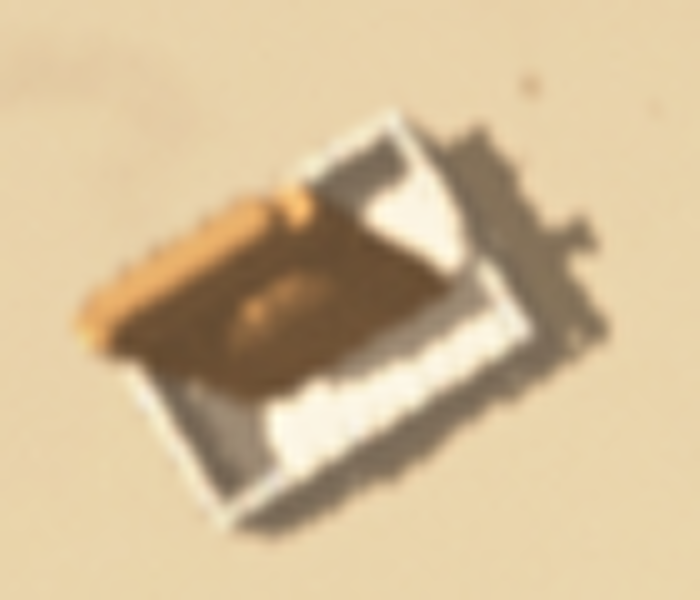

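View pics/sc_stand.png

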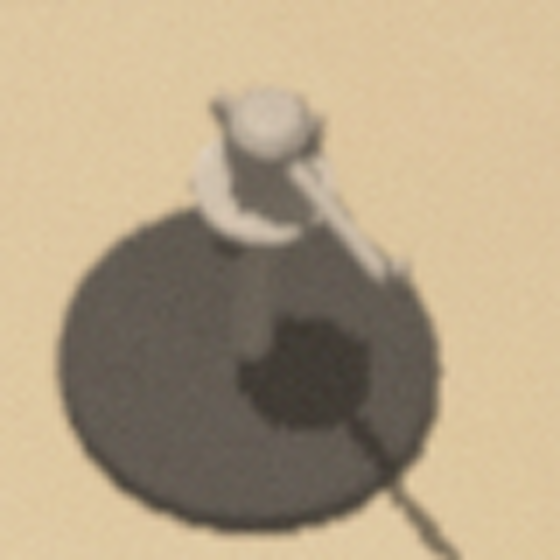

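```bash
python3 - <<'E'
from h import *
im=cv2.imread('pics/top0.png'); g=cv2.cvtColor(im,cv2.COLOR_BGR2HSV)
# disc: dark mask
m=((im.max(2)<125)).astype(np.uint8); m[:190]=0;m[270:]=0;m[:,:335]=0;m[:,412:]=0
m=cv2.morphologyEx(m,cv2.MORPH_OPEN,np.ones((5,5)))
c=max(cv2.findContours(m,0,2)[0],key=cv2.contourArea); h=cv2.convexHull(c)
P=np.array([onz('top',q[0],22.) for q in h]); 
A=np.c_[2*P[:,:2],np.ones(len(P))]; s=np.linalg.lstsq(A,(P[:,:2]**2).sum(1),rcond=None)[0]
print('disc',s[:2],np.sqrt(s[2]+s[0]**2+s[1]**2))
f=lambda x,y,b=(335,190),k=7:(b[0]+x/k-.4,b[1]+y/k-.4)
print('hubtop',onz('top',f(352,202),171)); S=f(352,202)
hs=(320+270/7-.4,240+118/7-.4); print('tri hub',tri([ray('top',S),ray('side',hs)]))
print('tip',onz('top',f(645,257),173), 'rod root',onz('top',f(420,220),157),'rod end',onz('top',f(605,262),157))
print('pin',[onz('top',f(345,130),z) for z in (130,140)],'lug',onz('top',f(240,195),140))
g2=lambda x,y:(170+x/10-.45,235+y/10-.45)
for q in [(85,310),(270,195),(305,195),(110,350),(300,215)]: print('board',q,onz('top',g2(*q),165))
for q in [(395,112),(530,332),(222,525)]: print('tray',q,onz('top',g2(*q),50))
for n,uv,z in [('mug',(265,184),91),('bowl',(469,304),51),('mill',(165,188),164)]: print(n,onz('top',uv,z))
E
```

```text
disc [ 569.7514103  -149.61949706] 72.43901947022515
hubtop [ 571.20074225 -150.29868439  171.        ]
tri hub (array([ 569.96503062, -149.68049941,  166.66429238]), [np.float64(2.3353923078049834), np.float64(2.3353923078048817)])
tip [ 557.9641387  -229.55477983  173.        ] rod root [ 569.39245487 -171.00575764  157.        ] rod end [ 559.11741178 -222.01362781  157.        ]
pin [array([ 599.84446071, -153.80601954,  130.        ]), array([ 597.71685229, -152.4549475 ,  140.        ])] lug [ 578.25079579 -123.10100755  140.        ]
board (85, 310) [471.09248326 237.17445059 165.        ]
board (270, 195) [493.76538056 203.92818889 165.        ]
board (305, 195) [493.95102838 197.34882724 165.        ]
board (110, 350) [463.71366052 231.97705938 165.        ]
board (300, 215) [490.13842812 198.04960854 165.        ]
tray (395, 112) [525.06708313 204.41406424  50.        ]
tray (530, 332) [479.38191923 173.37136119  50.        ]
tray (222, 525) [437.35009598 235.14350643  50.        ]
mug [652.11944425  88.20077315  91.        ]
bowl [ 418.01663956 -343.32074363   51.        ]
mill [619.91807809 272.89872886 164.        ]
```

```bash
cat >> h.py <<'E'
def wrap(a): return (a+180)%360-180
def plan(x,y,z,yaw,n,start=None):
    ob=status.get_obs(); p=ob['tool_pos']; w=np.degrees(ob['tcp_rot'][2])
    if start is not None: p=np.array(start[:3]);w=start[3]
    d=(np.array([x,y,z])-p)/n; dw=wrap(yaw-w)/n
    print('from',np.round(p,1),round(w,2),'per row',np.round(d,1),round(dw,2))
    for i in range(n):
        a=np.radians(w+i*dw); c,s=np.cos(a),np.sin(a)
        print('{"offset":[%.4f,%.4f,%.4f],"twist":%.2f}'%((c*d[0]+s*d[1])/1e3,(s*d[0]-c*d[1])/1e3,-d[2]/1e3,-dw), end=',\n' if i%5==4 else ',')
    print()
def st():
    ob=status.get_obs(); print(round(ob['time'],2),np.round(ob['tool_pos'],1),'rpy',np.round(np.degrees(ob['tcp_rot']),2),'F',np.round(ob['contact_force'],1),'M',np.round(ob['moment'],2),'w',round(ob['grip_width'],1))
E
python3 -c "
from h import *
plan(599,-211,380,81,15)"
```

```text
from [ 140.4 -505.8  404.2] 15.51 per row [30.6 19.7 -1.6] 4.37
{"offset":[0.0347,-0.0108,0.0016],"twist":-4.37},{"offset":[0.0354,-0.0081,0.0016],"twist":-4.37},{"offset":[0.0359,-0.0054,0.0016],"twist":-4.37},{"offset":[0.0362,-0.0026,0.0016],"twist":-4.37},{"offset":[0.0363,0.0002,0.0016],"twist":-4.37},
{"offset":[0.0362,0.0029,0.0016],"twist":-4.37},{"offset":[0.0359,0.0057,0.0016],"twist":-4.37},{"offset":[0.0354,0.0084,0.0016],"twist":-4.37},{"offset":[0.0346,0.0111,0.0016],"twist":-4.37},{"offset":[0.0337,0.0137,0.0016],"twist":-4.37},
{"offset":[0.0325,0.0162,0.0016],"twist":-4.37},{"offset":[0.0312,0.0186,0.0016],"twist":-4.37},{"offset":[0.0297,0.0209,0.0016],"twist":-4.37},{"offset":[0.0280,0.0231,0.0016],"twist":-4.37},{"offset":[0.0262,0.0252,0.0016],"twist":-4.37},
```

Call:
{"method": "play_rows", "body": {"commands": [{"offset": [0.035, -0.011, 0.0016], "twist": -4.4}, {"offset": [0.035, -0.008, 0.0016], "twist": -4.4}, {"offset": [0.036, -0.005, 0.0016], "twist": -4.4}, {"offset": [0.036, -0.003, 0.0016], "twist": -4.4}, {"offset": [0.036, 0, 0.0016], "twist": -4.4}], "jaw": 255}}

```text
time: 0.65
tool_pos: [293.5, -406.5, 396.5]
tcp_rot: [-3.141, -0.0, 0.658]
contact_force: [0.0, -0.2, 0.2]
grip_width: 56.2
```

Call:
{"method": "play_rows", "body": {"commands": [{"offset": [0.036, 0.003, 0.0016], "twist": -4.4}, {"offset": [0.036, 0.006, 0.0016], "twist": -4.4}, {"offset": [0.035, 0.008, 0.0016], "twist": -4.4}, {"offset": [0.035, 0.011, 0.0016], "twist": -4.4}, {"offset": [0.034, 0.014, 0.0016], "twist": -4.4}]}}

```text
time: 1.15
tool_pos: [446.3, -307.5, 388.4]
tcp_rot: [-3.141, -0.0, 1.042]
contact_force: [1.1, -0.7, 0.1]
grip_width: 16.2
```

```bash
python3 -c "
from h import *
st();plan(599,-211,380,81,5)"
```

```text
1.15 [ 446.3 -307.5  388.4] rpy [-179.97   -0.     59.7 ] F [ 1.1 -0.7  0.1] M [-0.02 -0.13  0.03] w 16.2
from [ 446.3 -307.5  388.4] 59.7 per row [30.5 19.3 -1.7] 4.26
{"offset":[0.0321,0.0166,0.0017],"twist":-4.26},{"offset":[0.0307,0.0190,0.0017],"twist":-4.26},{"offset":[0.0293,0.0212,0.0017],"twist":-4.26},{"offset":[0.0276,0.0233,0.0017],"twist":-4.26},{"offset":[0.0258,0.0253,0.0017],"twist":-4.26},
```

Call:
{"method": "play_rows", "body": {"commands": [{"offset": [0.032, 0.0165, 0.0016], "twist": -4.3}, {"offset": [0.031, 0.019, 0.0016], "twist": -4.3}, {"offset": [0.029, 0.021, 0.0016], "twist": -4.3}, {"offset": [0.0275, 0.023, 0.0016], "twist": -4.3}, {"offset": [0.026, 0.025, 0.0016], "twist": -4.3}]}}

```text
time: 1.65
tool_pos: [598.3, -211.0, 380.3]
tcp_rot: [-3.141, -0.0, 1.417]
contact_force: [-0.4, 0.8, -0.5]
grip_width: 0.4
```

Call:
{"method": "play_rows", "body": {"commands": [{"offset": [0, 0, 0], "twist": 0}]}}

```text
time: 1.75
tool_pos: [599.7, -209.2, 379.5]
tcp_rot: [-3.141, -0.001, 1.42]
contact_force: [-0.3, -0.8, -0.4]
grip_width: 0.3
```

```bash
python3 -c "
from h import *
st()
for n in ['wrist','side','top']: cv2.imwrite(f'pics/{n}1.png',viewer.capture(n)[:,:,::-1])
a=cv2.imread('pics/top1.png')[150:300,300:500];b=cv2.imread('pics/side1.png')[180:330,280:480]
cv2.imwrite('pics/m1.png',cv2.resize(np.vstack([a,b]),None,fx=2,fy=2)[:600])
st()"
```

```text
1.75 [ 599.7 -209.2  379.5] rpy [-1.7999e+02 -8.0000e-02  8.1340e+01] F [-0.3 -0.8 -0.4] M [-0.03 -0.08 -0.02] w 0.3
1.9 [ 596.9 -212.1  380.2] rpy [-1.7992e+02  1.0000e-02  8.0980e+01] F [-0.  -0.6  0.4] M [-0.   -0.07  0.03] w 0.7
```

View pics/wrist1.png

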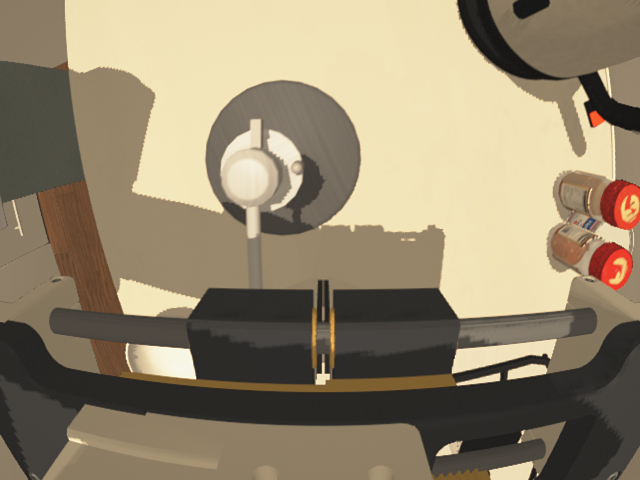

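View pics/m1.png

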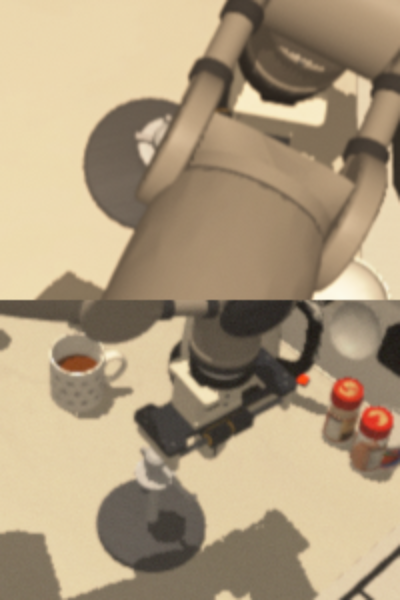

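The wrist view shows the hub at (249,178), the rod running down to (254,285), the lug at (256,125) and the stop pin at (297,168). So the lug turns clockwise towards the pin. I'll measure these.

```bash
python3 -c "
from h import *
for n,uv,z in [('hub',(249,176),171),('rod1',(252,215),157),('rod2',(254,285),157),('lug',(256,125),135),('pin',(297,168),135)]:
    print(n,onz('wrist',uv,z))
im=cv2.imread('pics/wrist1.png');m=(im.max(2)<125).astype(np.uint8);m[:75]=0;m[240:]=0;m[:,:195]=0;m[:,370:]=0
m=cv2.morphologyEx(m,cv2.MORPH_OPEN,np.ones((3,3)));c=max(cv2.findContours(m,0,2)[0],key=cv2.contourArea);h=cv2.convexHull(c)
P=np.array([onz('wrist',q[0],22.) for q in h]);A=np.c_[2*P[:,:2],np.ones(len(P))]; s=np.linalg.lstsq(A,(P[:,:2]**2).sum(1),rcond=None)[0]
print('disc',s[:2],np.sqrt(s[2]+s[0]**2+s[1]**2))
"
```

```text
hub [ 566.55968115 -153.32166922  171.        ]
rod1 [ 560.83374267 -176.43025963  157.        ]
rod2 [ 552.88078246 -218.47229848  157.        ]
lug [ 568.5799498  -126.29577929  135.        ]
pin [ 588.62043056 -156.46802016  135.        ]
disc [ 567.95784216 -155.65557297] 69.66651830662578
```

Call:
{"method": "play_rows", "body": {"commands": [{"offset": [0, 0, 0.012], "twist": 0}, {"offset": [0, 0, 0.012], "twist": 0}, {"offset": [0, 0, 0.012], "twist": 0}, {"offset": [0, 0, 0.012], "twist": 0}, {"offset": [0, 0, 0.01], "twist": 0}]}}

```text
time: 2.4
tool_pos: [596.9, -212.2, 321.1]
tcp_rot: [-3.14, -0.0, 1.414]
contact_force: [-0.1, 0.1, -0.3]
grip_width: 0.5
```

```bash
python3 -c "
from h import *
st()
n='side';cv2.imwrite(f'pics/{n}2.png',viewer.capture(n)[:,:,::-1])
crop('pics/side2.png',(310,200,450,320),'pics/s2c.png',5)
n='wrist';cv2.imwrite(f'pics/{n}2.png',viewer.capture(n)[:,:,::-1])
st()"
```

```text
2.4 [ 596.9 -212.2  321.1] rpy [-1.7992e+02 -2.0000e-02  8.0990e+01] F [-0.1  0.1 -0.3] M [-0.06 -0.07  0.04] w 0.5
2.5 [ 596.8 -212.   320.5] rpy [-1.7981e+02 -6.0000e-02  8.1000e+01] F [-0.6 -0.1 -0.3] M [-0.   -0.09  0.  ] w 0.5
```

View pics/s2c.png

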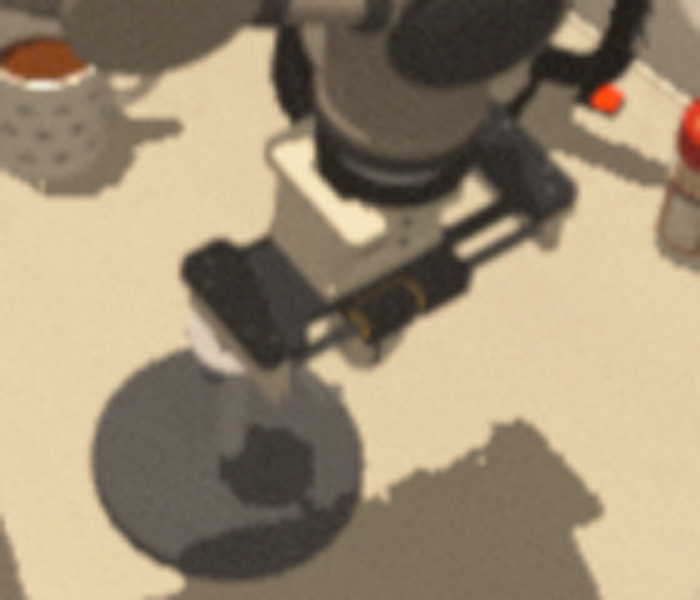

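View pics/wrist2.png

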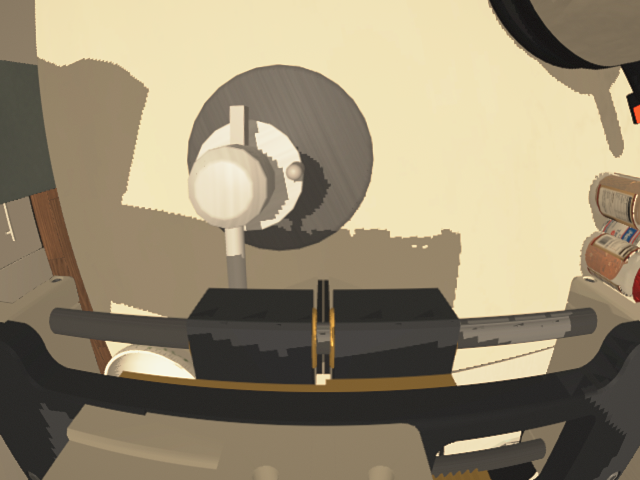

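Call:
{"method": "play_rows", "body": {"commands": [{"offset": [0, -0.003, 0], "twist": 0}, {"offset": [0, -0.003, 0], "twist": 0}, {"offset": [0, -0.002, 0], "twist": 0}, {"offset": [0, -0.002, 0], "twist": 0}]}}

```text
time: 2.9
tool_pos: [587.2, -210.4, 323.3]
tcp_rot: [3.141, 0.0, 1.414]
contact_force: [-1.0, -0.1, -0.3]
grip_width: 0.3
```

Call:
{"method": "play_rows", "body": {"commands": [{"offset": [0, -0.002, 0], "twist": 0}, {"offset": [0, -0.002, 0], "twist": 0}]}}

```text
time: 3.1
tool_pos: [583.2, -209.8, 322.9]
tcp_rot: [3.141, 0.0, 1.414]
contact_force: [-0.5, -0.3, -0.3]
grip_width: 0.8
```

Call:
{"method": "play_rows", "body": {"commands": [{"offset": [0, -0.002, 0], "twist": 0}, {"offset": [0, -0.002, 0], "twist": 0}]}}

```text
time: 3.3
tool_pos: [579.3, -209.2, 322.7]
tcp_rot: [3.142, 0.0, 1.414]
contact_force: [0.7, -0.6, 0.5]
grip_width: 0.5
```

Call:
{"method": "play_rows", "body": {"commands": [{"offset": [0, -0.002, 0], "twist": 0}, {"offset": [0, -0.002, 0], "twist": 0}]}}

```text
time: 3.5
tool_pos: [576.3, -208.8, 323.6]
tcp_rot: [3.137, 0.001, 1.414]
contact_force: [6.9, -0.9, 1.6]
grip_width: 0.5
```

Call:
{"method": "play_rows", "body": {"commands": [{"offset": [0, -0.002, 0], "twist": 0}, {"offset": [0, -0.002, 0], "twist": 0}]}}

```text
time: 3.7
tool_pos: [572.5, -208.1, 323.7]
tcp_rot: [3.136, 0.001, 1.414]
contact_force: [6.4, -0.5, 1.0]
grip_width: 0.5
```

Call:
{"method": "play_rows", "body": {"commands": [{"offset": [-0.0005, -0.003, 0], "twist": 3.5}, {"offset": [-0.0005, -0.003, 0], "twist": 3.5}, {"offset": [-0.0005, -0.003, 0], "twist": 3.5}, {"offset": [-0.0005, -0.003, 0], "twist": 3.0}, {"offset": [-0.0005, -0.003, 0], "twist": 3.0}]}}

```text
time: 4.2
tool_pos: [557.3, -207.1, 323.9]
tcp_rot: [3.135, 0.001, 1.124]
contact_force: [4.9, -4.6, 1.1]
grip_width: 0.7
```

```bash
cat >> h.py <<'E'
def arm():
    st(); ob=status.get_obs(); y=np.degrees(ob['tcp_rot'][2]); p=ob['tool_pos'][:2]-np.array([570,-150.]); r=np.hypot(*p); F=ob['contact_force']
    print('r',round(r,1),'ang',round(np.degrees(np.arctan2(p[1],p[0])),1),'yaw-180',round(y-180,1),'arm est(half 16)',round(np.degrees(np.arctan2(p[1],p[0])-np.arcsin(16/r)),1),'F',round(np.hypot(F[0],F[1]),1))
E
python3 -c "
from h import *
arm()"
```

```text
4.2 [ 557.3 -207.1  323.9] rpy [1.7965e+02 5.0000e-02 6.4380e+01] F [ 4.9 -4.6  1.1] M [-0.72 -0.88 -0.04] w 0.7
r 58.5 ang -102.5 yaw-180 -115.6 arm est(half 16) -118.4 F 6.7
```

Call:
{"method": "play_rows", "body": {"commands": [{"offset": [-0.0006, -0.003, 0], "twist": 3.3}, {"offset": [-0.0006, -0.003, 0], "twist": 3.3}, {"offset": [-0.0006, -0.003, 0], "twist": 3.3}, {"offset": [-0.0006, -0.003, 0], "twist": 3.3}, {"offset": [-0.0006, -0.003, 0], "twist": 3.3}]}}

```text
time: 4.7
tool_pos: [542.8, -202.2, 323.9]
tcp_rot: [3.136, 0.0, 0.835]
contact_force: [2.9, -6.3, 1.3]
grip_width: 0.2
```

```bash
python3 -c "
from h import *
arm()"
```

```text
4.7 [ 542.8 -202.2  323.9] rpy [1.7965e+02 2.0000e-02 4.7860e+01] F [ 2.9 -6.3  1.3] M [-1.04 -0.5  -0.04] w 0.2
r 58.8 ang -117.6 yaw-180 -132.1 arm est(half 16) -133.4 F 6.9
```

Call:
{"method": "play_rows", "body": {"commands": [{"offset": [-0.0006, -0.003, 0], "twist": 3}, {"offset": [-0.0006, -0.003, 0], "twist": 3}, {"offset": [-0.0006, -0.003, 0], "twist": 3}, {"offset": [-0.0006, -0.003, 0], "twist": 3}, {"offset": [-0.0006, -0.003, 0], "twist": 3}]}}

```text
time: 5.2
tool_pos: [530.2, -193.2, 323.9]
tcp_rot: [3.136, -0.0, 0.574]
contact_force: [-0.4, -7.4, 2.7]
grip_width: 0.7
```

```bash
python3 -c "
from h import *
arm()"
```

```text
5.2 [ 530.2 -193.2  323.9] rpy [179.69  -0.    32.88] F [-0.4 -7.4  2.7] M [-1.22 -0.13 -0.  ] w 0.7
r 58.8 ang -132.7 yaw-180 -147.1 arm est(half 16) -148.4 F 7.4
```

Call:
{"method": "play_rows", "body": {"commands": [{"offset": [-0.0003, -0.0015, 0], "twist": 1.5}, {"offset": [-0.0003, -0.0015, 0], "twist": 1.5}]}}

```text
time: 5.4
tool_pos: [528.0, -191.0, 323.8]
tcp_rot: [3.137, 0.0, 0.523]
contact_force: [0.1, -7.0, 2.5]
grip_width: 0.8
```

Call:
{"method": "play_rows", "body": {"commands": [{"offset": [-0.0003, -0.0015, 0], "twist": 1.5}, {"offset": [-0.0003, -0.0015, 0], "twist": 1.5}]}}

```text
time: 5.6
tool_pos: [525.9, -188.7, 323.8]
tcp_rot: [3.137, 0.0, 0.47]
contact_force: [-0.7, -6.8, 2.9]
grip_width: 0.5
```

Call:
{"method": "play_rows", "body": {"commands": [{"offset": [-0.0003, -0.0015, 0], "twist": 1.5}, {"offset": [-0.0003, -0.0015, 0], "twist": 1.5}]}}

```text
time: 5.8
tool_pos: [524.0, -186.3, 323.8]
tcp_rot: [3.137, 0.0, 0.418]
contact_force: [-0.5, -7.4, 3.7]
grip_width: 0.3
```

```bash
python3 -c "
from h import *
arm()"
```

```text
5.8 [ 524.  -186.3  323.8] rpy [179.73   0.    23.94] F [-0.5 -7.4  3.7] M [-1.16  0.18  0.  ] w 0.3
r 58.6 ang -141.7 yaw-180 -156.1 arm est(half 16) -157.6 F 7.4
```

Call:
{"method": "play_rows", "body": {"commands": [{"offset": [-0.0003, -0.0015, 0], "twist": 1.5}, {"offset": [-0.0003, -0.0015, 0], "twist": 1.5}]}}

```text
time: 6.0
tool_pos: [522.2, -183.7, 323.8]
tcp_rot: [3.137, 0.0, 0.366]
contact_force: [-0.9, -7.3, 5.1]
grip_width: 0.3
```

Call:
{"method": "play_rows", "body": {"commands": [{"offset": [-0.0003, -0.0015, 0], "twist": 1.5}, {"offset": [-0.0003, -0.0015, 0], "twist": 1.5}]}}

```text
time: 6.2
tool_pos: [520.5, -181.1, 323.8]
tcp_rot: [3.137, 0.0, 0.313]
contact_force: [-2.6, -8.5, 3.7]
grip_width: 0.4
```

Call:
{"method": "play_rows", "body": {"commands": [{"offset": [-0.0003, -0.0015, 0], "twist": 1.5}]}}

```text
time: 6.3
tool_pos: [519.8, -180.0, 323.8]
tcp_rot: [3.136, 0.0, 0.287]
contact_force: [-2.7, -9.8, 3.6]
grip_width: 0.5
```

Call:
{"method": "play_rows", "body": {"commands": [{"offset": [-0.0003, -0.0015, 0], "twist": 1.5}]}}

```text
time: 6.4
tool_pos: [519.1, -178.9, 323.8]
tcp_rot: [3.136, -0.0, 0.261]
contact_force: [-1.7, -11.1, 4.0]
grip_width: 0.3
```

```bash
python3 -c "
from h import *
arm()"
```

```text
6.4 [ 519.1 -178.9  323.8] rpy [179.67  -0.    14.95] F [ -1.7 -11.1   4. ] M [-1.77  0.36  0.02] w 0.3
r 58.5 ang -150.5 yaw-180 -165.1 arm est(half 16) -166.3 F 11.3
```

Call:
{"method": "play_rows", "body": {"commands": [{"offset": [-0.0003, -0.0013, 0], "twist": 1.2}]}}

```text
time: 6.5
tool_pos: [518.5, -177.9, 323.8]
tcp_rot: [3.135, -0.0, 0.24]
contact_force: [-2.5, -12.3, 2.7]
grip_width: 0.3
```

Call:
{"method": "play_rows", "body": {"commands": [{"offset": [0, -0.001, 0], "twist": 0.5}]}}

```text
time: 6.6
tool_pos: [518.3, -177.1, 323.9]
tcp_rot: [3.135, -0.0, 0.232]
contact_force: [-1.4, -13.9, 2.1]
grip_width: 0.4
```

```bash
python3 -c "
from h import *
arm()"
```

```text
6.6 [ 518.3 -177.1  323.9] rpy [ 1.7961e+02 -2.0000e-02  1.3270e+01] F [ -1.4 -13.9   2.1] M [-2.11  0.35 -0.02] w 0.4
r 58.4 ang -152.3 yaw-180 -166.7 arm est(half 16) -168.2 F 14.0
```

Call:
{"method": "play_rows", "body": {"commands": [{"offset": [0, -0.0008, 0], "twist": 0.3}, {"offset": [0, 0, 0], "twist": 0}]}}

```text
time: 6.8
tool_pos: [518.1, -176.5, 323.9]
tcp_rot: [3.135, -0.0, 0.227]
contact_force: [-2.8, -12.3, 3.5]
grip_width: 0.7
```

```bash
python3 -c "
from h import *
arm()"
```

```text
6.8 [ 518.1 -176.5  323.9] rpy [ 1.796e+02 -1.000e-02  1.300e+01] F [ -2.8 -12.3   3.5] M [-2.06  0.4  -0.02] w 0.7
r 58.3 ang -153.0 yaw-180 -167.0 arm est(half 16) -168.9 F 12.6
```

Call:
{"method": "play_rows", "body": {"commands": [{"offset": [0, -0.0008, 0], "twist": 0.2}]}}

```text
time: 6.9
tool_pos: [517.9, -176.0, 323.9]
tcp_rot: [3.134, -0.0, 0.223]
contact_force: [-3.0, -14.7, 2.9]
grip_width: 0.3
```

Call:
{"method": "play_rows", "body": {"commands": [{"offset": [0, -0.0006, 0], "twist": 0.2}]}}

```text
time: 7.0
tool_pos: [517.8, -175.5, 324.0]
tcp_rot: [3.134, -0.0, 0.22]
contact_force: [-1.5, -15.7, 4.3]
grip_width: 0.4
```

Call:
{"method": "play_rows", "body": {"commands": [{"offset": [0, 0, 0], "twist": 0}]}}

```text
time: 7.1
tool_pos: [517.8, -175.5, 324.0]
tcp_rot: [3.134, -0.0, 0.22]
contact_force: [-2.3, -14.1, 3.0]
grip_width: 0.6
```

```bash
python3 -c "
from h import *
arm()"
```

```text
7.1 [ 517.8 -175.5  324. ] rpy [ 1.7956e+02 -3.0000e-02  1.2590e+01] F [ -2.3 -14.1   3. ] M [-2.4   0.36 -0.02] w 0.6
r 58.1 ang -154.0 yaw-180 -167.4 arm est(half 16) -170.0 F 14.3
```

Call:
{"method": "play_rows", "body": {"commands": [{"offset": [0, 0, 0], "twist": 0}, {"offset": [0, 0, 0], "twist": 0}]}}

```text
time: 7.3
tool_pos: [517.8, -175.5, 324.0]
tcp_rot: [3.134, -0.001, 0.22]
contact_force: [-2.1, -13.5, 3.4]
grip_width: 0.6
```

Call:
{"method": "play_rows", "body": {"commands": [{"offset": [0, 0.002, 0], "twist": 0}, {"offset": [0, 0.002, 0], "twist": 0}, {"offset": [0, 0.003, 0], "twist": 0}, {"offset": [0, 0.005, 0], "twist": 0}, {"offset": [0, 0.01, 0], "twist": 0}]}}

```text
time: 7.8
tool_pos: [522.7, -194.1, 322.5]
tcp_rot: [-3.141, 0.001, 0.221]
contact_force: [-0.2, 0.4, -0.6]
grip_width: 0.5
```

```bash
python3 -c "
from h import *
arm()"
```

```text
7.8 [ 522.7 -194.1  322.5] rpy [-1.7996e+02  3.0000e-02  1.2670e+01] F [-0.2  0.4 -0.6] M [0.01 0.03 0.01] w 0.5
r 64.7 ang -137.0 yaw-180 -167.3 arm est(half 16) -151.4 F 0.4
```

Call:
{"method": "play_rows", "body": {"commands": [{"offset": [0, 0, -0.015], "twist": 0}, {"offset": [0, 0, -0.025], "twist": 0}, {"offset": [0, 0, -0.025], "twist": 0}, {"offset": [0, 0, -0.02], "twist": 0}, {"offset": [0, 0, -0.015], "twist": 0}], "jaw": 60}}

```text
time: 8.3
tool_pos: [522.9, -194.6, 424.0]
tcp_rot: [3.141, -0.001, 0.22]
contact_force: [0.7, 0.5, -0.4]
grip_width: 35.4
```

```bash
python3 -c "
from h import *
st(); plan(481,218.5,420,124,15)"
```

```text
8.3 [ 522.9 -194.6  424. ] rpy [ 1.7995e+02 -6.0000e-02  1.2620e+01] F [ 0.7  0.5 -0.4] M [-0.04 -0.03  0.02] w 35.4
from [ 522.9 -194.6  424. ] 12.62 per row [-2.8 27.5 -0.3] 7.43
{"offset":[0.0033,-0.0275,0.0003],"twist":-7.43},{"offset":[0.0068,-0.0268,0.0003],"twist":-7.43},{"offset":[0.0102,-0.0257,0.0003],"twist":-7.43},{"offset":[0.0135,-0.0242,0.0003],"twist":-7.43},{"offset":[0.0165,-0.0222,0.0003],"twist":-7.43},
{"offset":[0.0192,-0.0199,0.0003],"twist":-7.43},{"offset":[0.0216,-0.0173,0.0003],"twist":-7.43},{"offset":[0.0237,-0.0143,0.0003],"twist":-7.43},{"offset":[0.0253,-0.0112,0.0003],"twist":-7.43},{"offset":[0.0266,-0.0078,0.0003],"twist":-7.43},
{"offset":[0.0273,-0.0043,0.0003],"twist":-7.43},{"offset":[0.0277,-0.0007,0.0003],"twist":-7.43},{"offset":[0.0275,0.0029,0.0003],"twist":-7.43},{"offset":[0.0269,0.0064,0.0003],"twist":-7.43},{"offset":[0.0259,0.0098,0.0003],"twist":-7.43},
```

Call:
{"method": "play_rows", "body": {"commands": [{"offset": [0.0033, -0.0275, 0], "twist": -7.4}, {"offset": [0.007, -0.027, 0], "twist": -7.4}, {"offset": [0.01, -0.0255, 0], "twist": -7.4}, {"offset": [0.0135, -0.024, 0], "twist": -7.4}, {"offset": [0.0165, -0.022, 0], "twist": -7.4}], "jaw": 60}}

```text
time: 8.8
tool_pos: [509.2, -56.2, 422.5]
tcp_rot: [-3.141, 0.0, 0.871]
contact_force: [0.1, -0.5, 0.3]
grip_width: 69.5
```

Call:
{"method": "play_rows", "body": {"commands": [{"offset": [0.019, -0.02, 0], "twist": -7.4}, {"offset": [0.0215, -0.0175, 0], "twist": -7.4}, {"offset": [0.0235, -0.0145, 0], "twist": -7.4}, {"offset": [0.0255, -0.011, 0], "twist": -7.4}, {"offset": [0.0265, -0.008, 0], "twist": -7.4}]}}

```text
time: 9.3
tool_pos: [495.1, 81.6, 422.5]
tcp_rot: [-3.141, 0.0, 1.517]
contact_force: [-0.5, 0.2, 0.3]
grip_width: 69.9
```

Call:
{"method": "play_rows", "body": {"commands": [{"offset": [0.027, -0.0045, 0], "twist": -7.4}, {"offset": [0.0275, -0.0005, 0], "twist": -7.4}, {"offset": [0.0275, 0.003, 0], "twist": -7.4}, {"offset": [0.027, 0.0065, 0], "twist": -7.4}, {"offset": [0.026, 0.01, 0], "twist": -7.4}]}}

```text
time: 9.8
tool_pos: [482.3, 219.3, 422.5]
tcp_rot: [-3.141, 0.0, 2.163]
contact_force: [1.1, 0.6, -0.8]
grip_width: 70.2
```

Call:
{"method": "play_rows", "body": {"commands": [{"offset": [0, 0, 0], "twist": 0}, {"offset": [0, 0, 0], "twist": 0}]}}

```text
time: 10.0
tool_pos: [482.3, 218.5, 422.3]
tcp_rot: [-3.141, 0.0, 2.157]
contact_force: [0.3, -0.7, 0.1]
grip_width: 70.2
```

```bash
python3 -c "
from h import *
st()
for n in ['wrist','side','top']: cv2.imwrite(f'pics/{n}3.png',viewer.capture(n)[:,:,::-1])
crop('pics/top3.png',(335,190,435,270),'pics/t3c.png',7)
crop('pics/side3.png',(320,240,400,320),'pics/s3c.png',7)
st()"
```

```text
10.0 [482.3 218.5 422.3] rpy [-1.7996e+02  1.0000e-02  1.2360e+02] F [ 0.3 -0.7  0.1] M [ 0.   -0.14  0.02] w 70.2
10.15 [482.4 217.5 422.6] rpy [-1.7998e+02  1.0000e-02  1.2349e+02] F [-0.6 -1.1  0.1] M [ 0.03 -0.2   0.01] w 70.4
```

View pics/wrist3.png

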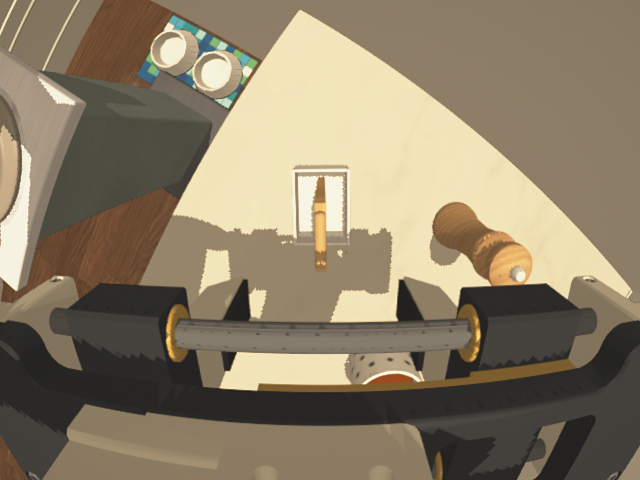

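View pics/t3c.png

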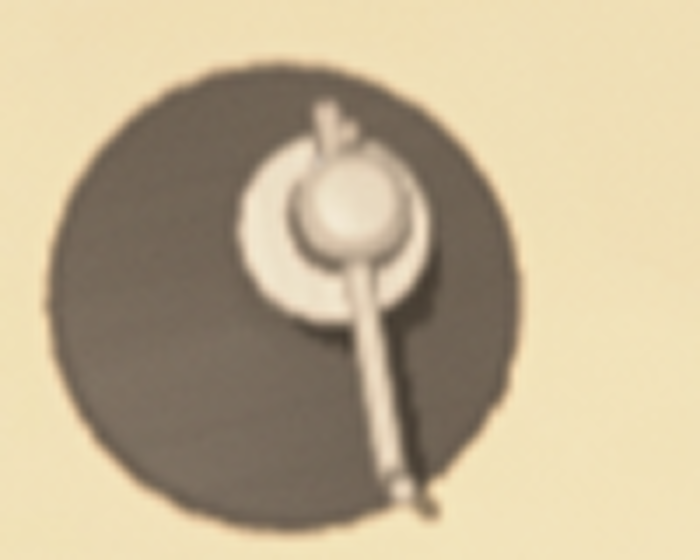

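View pics/s3c.png

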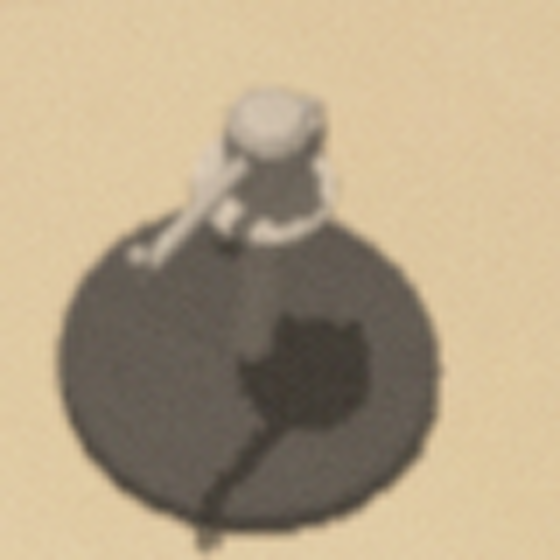

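The wrist view shows the board edge-on at column 320, rows 178–271. The top view shows the hook's lug touching the pin, with the rod running from (386,229) to its tip at (392,260).

```bash
python3 -c "
from h import *
f=lambda x,y,b=(335,190),k=7:(b[0]+x/k-.4,b[1]+y/k-.4)
r1=onz('top',f(362,275),157); r2=onz('top',f(388,465),157); tip=onz('top',f(404,490),173); d=r2-r1
print(r1,r2,tip,np.degrees(np.arctan2(d[1],d[0])), np.degrees(np.arctan2(tip[1]+150,tip[0]-570)))
g=lambda x,y:(320+x/7-.4,240+y/7-.4)
print('tri tip',tri([ray('top',f(404,490)),ray('side',g(137,252))]))
print('tri rodend',tri([ray('top',f(388,465)),ray('side',g(155,262))]))
for uv in [(320.5,268),(320.5,214)]: print(onz('wrist',uv,165),onz('wrist',uv,108))
im=cv2.imread('pics/wrist3.png');crop('pics/wrist3.png',(280,155,360,285),'pics/w3c.png',4.5)
print('expected grip px', proj('wrist',[[481,218.5,165]]))
"
```

```text
[ 553.56341096 -155.09408621  157.        ] [ 501.25737991 -162.48270804  157.        ] [ 492.7360619  -164.44305115  173.        ] -171.95973456714412 -169.4118234675787
tri tip (array([ 490.68322886, -163.24417859,  172.09233422]), [np.float64(2.497826739789381), np.float64(2.4978267397894514)])
tri rodend (array([ 500.16397531, -161.95752709,  154.91911953]), [np.float64(1.5540868371045116), np.float64(1.554086837104551)])
[487.97082542 204.09484692 165.        ] [499.53729246 185.82688939 108.        ]
[467.35097362 235.40340679 165.        ] [473.94570945 224.68437571 108.        ]
expected grip px [[323.65008109 245.73273295]]
```

View pics/w3c.png

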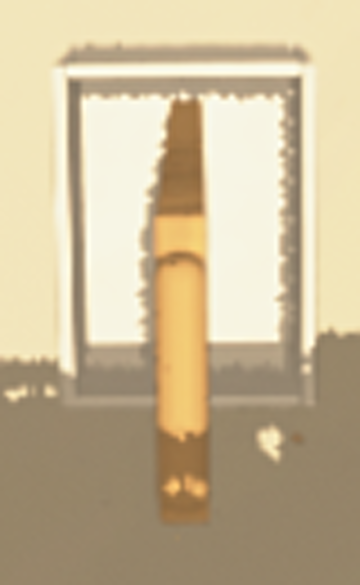

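```bash
python3 -c "
from h import *
q=[(280+x/4.5-.4,155+y/4.5-.4) for x,y in [(57,62),(311,62),(313,402),(63,402)]]
P=np.array([onz('wrist',u,50) for u in q]); print(P,P.mean(0),np.linalg.norm(P-np.roll(P,1,0),axis=1))
for a,b in [(0,3),(1,2)]: d=P[a]-P[b]; print(np.degrees(np.arctan2(d[1],d[0])))
# top view fine: tray contour
im=cv2.imread('pics/top0.png')
e=lambda u,v:(170+u/10-.45,235+v/10-.45)
A=onz('top',e(395,108),50);B=onz('top',e(533,332),50);C=onz('top',e(222,528),50);print((A+C)/2,np.linalg.norm(A-B),np.linalg.norm(B-C))
# side view
crop('pics/side0.png',(220,185,275,245),'pics/sc_caddy.png',10)
"
```

```text
[[433.91899407 236.11390885  50.        ]
 [478.48183955 265.53036712  50.        ]
 [520.99491692 204.1374689   50.        ]
 [475.0838168  173.76432619  50.        ]] [477.11989183 219.88651776  50.        ] [74.71287096 53.39639703 74.67562989 55.04867766]
123.43383465046735
124.70165220628868
[481.32318939 219.78403779  50.        ] 56.30488097013208 75.56110676110713
```

View pics/sc_caddy.png

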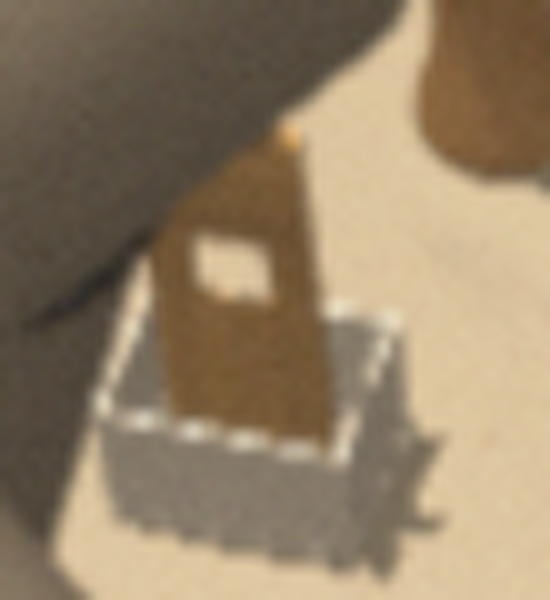

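Call:
{"method": "play_rows", "body": {"commands": [{"offset": [0.001, 0, 0.025], "twist": -0.5}, {"offset": [0.001, 0, 0.03], "twist": 0}, {"offset": [0.001, -0.0005, 0.03], "twist": 0}, {"offset": [0, 0, 0.02], "twist": 0}, {"offset": [0, 0, 0.01], "twist": 0}]}}

```text
time: 10.65
tool_pos: [479.8, 219.6, 305.9]
tcp_rot: [-3.139, -0.001, 2.164]
contact_force: [0.3, -0.1, -0.6]
grip_width: 70.1
```

Call:
{"method": "play_rows", "body": {"commands": [{"offset": [0, 0, 0], "twist": 0}, {"offset": [0, 0, 0], "twist": 0}, {"offset": [0, 0, 0], "twist": 0}, {"offset": [0, 0, 0], "twist": 0}, {"offset": [0, 0, 0], "twist": 0}], "jaw": 255}}

```text
time: 11.15
tool_pos: [480.1, 220.6, 308.4]
tcp_rot: [3.14, 0.001, 2.166]
contact_force: [0.2, -0.2, -0.4]
grip_width: 34.6
```

Call:
{"method": "play_rows", "body": {"commands": [{"offset": [0, 0, 0], "twist": 0}, {"offset": [0, 0, 0], "twist": 0}, {"offset": [0, 0, 0], "twist": 0}, {"offset": [0, 0, 0], "twist": 0}]}}

```text
time: 11.55
tool_pos: [479.8, 220.6, 307.5]
tcp_rot: [-3.141, -0.0, 2.166]
contact_force: [0.0, -0.6, -0.8]
grip_width: 7.6
```

```bash
python3 -c "
from h import *
st()"
```

```text
11.55 [479.8 220.6 307.5] rpy [-179.97   -0.    124.12] F [ 0.  -0.6 -0.8] M [ 0.06 -0.22  0.02] w 7.6
```

Call:
{"method": "play_rows", "body": {"commands": [{"offset": [0, 0, -0.01], "twist": 0}, {"offset": [0, 0, -0.02], "twist": 0}, {"offset": [0, 0, -0.025], "twist": 0}, {"offset": [0, 0, -0.025], "twist": 0}, {"offset": [0, 0, -0.015], "twist": 0}]}}

```text
time: 12.05
tool_pos: [480.0, 220.6, 405.1]
tcp_rot: [3.139, 0.001, 2.166]
contact_force: [0.8, -0.2, -3.3]
grip_width: 7.9
```

Call:
{"method": "play_rows", "body": {"commands": [{"offset": [0, 0, 0], "twist": 0}]}}

```text
time: 12.15
tool_pos: [480.2, 220.7, 405.2]
tcp_rot: [3.137, 0.001, 2.166]
contact_force: [0.9, 0.5, -2.1]
grip_width: 7.6
```

```bash
python3 -c "
from h import *
st();plan(456,-169,402,99,15)"
```

```text
12.15 [480.2 220.7 405.2] rpy [1.7974e+02 9.0000e-02 1.2412e+02] F [ 0.9  0.5 -2.1] M [ 0.05 -0.21 -0.04] w 7.6
from [480.2 220.7 405.2] 124.12 per row [ -1.6 -26.   -0.2] -1.67
{"offset":[-0.0206,-0.0159,0.0002],"twist":1.67},{"offset":[-0.0211,-0.0153,0.0002],"twist":1.67},{"offset":[-0.0215,-0.0147,0.0002],"twist":1.67},{"offset":[-0.0219,-0.0140,0.0002],"twist":1.67},{"offset":[-0.0223,-0.0134,0.0002],"twist":1.67},
{"offset":[-0.0227,-0.0127,0.0002],"twist":1.67},{"offset":[-0.0231,-0.0121,0.0002],"twist":1.67},{"offset":[-0.0234,-0.0114,0.0002],"twist":1.67},{"offset":[-0.0237,-0.0107,0.0002],"twist":1.67},{"offset":[-0.0240,-0.0100,0.0002],"twist":1.67},
{"offset":[-0.0243,-0.0093,0.0002],"twist":1.67},{"offset":[-0.0246,-0.0086,0.0002],"twist":1.67},{"offset":[-0.0248,-0.0079,0.0002],"twist":1.67},{"offset":[-0.0250,-0.0071,0.0002],"twist":1.67},{"offset":[-0.0252,-0.0064,0.0002],"twist":1.67},
```

Lifted. The load is about 2–3 N.

Call:
{"method": "play_rows", "body": {"commands": [{"offset": [-0.0205, -0.016, 0], "twist": 1.7}, {"offset": [-0.021, -0.0155, 0], "twist": 1.7}, {"offset": [-0.0215, -0.0145, 0], "twist": 1.7}, {"offset": [-0.022, -0.014, 0], "twist": 1.7}, {"offset": [-0.0225, -0.0135, 0], "twist": 1.7}]}}

```text
time: 12.65
tool_pos: [471.2, 89.6, 401.6]
tcp_rot: [-3.14, -0.001, 2.017]
contact_force: [-0.3, 0.8, -3.2]
grip_width: 8.2
```

Call:
{"method": "play_rows", "body": {"commands": [{"offset": [-0.0225, -0.0125, 0], "twist": 1.7}, {"offset": [-0.023, -0.012, 0], "twist": 1.7}, {"offset": [-0.0235, -0.0115, 0], "twist": 1.7}, {"offset": [-0.0235, -0.0105, 0], "twist": 1.7}, {"offset": [-0.024, -0.01, 0], "twist": 1.7}]}}

```text
time: 13.15
tool_pos: [462.9, -39.7, 401.7]
tcp_rot: [-3.14, -0.001, 1.868]
contact_force: [-0.3, 0.5, -3.2]
grip_width: 8.3
```

Call:
{"method": "play_rows", "body": {"commands": [{"offset": [-0.0245, -0.0095, 0], "twist": 1.6}, {"offset": [-0.0245, -0.0085, 0], "twist": 1.6}, {"offset": [-0.025, -0.008, 0], "twist": 1.6}, {"offset": [-0.025, -0.007, 0], "twist": 1.6}, {"offset": [-0.02, -0.005, 0], "twist": 1.6}]}}

```text
time: 13.65
tool_pos: [455.0, -164.8, 401.7]
tcp_rot: [-3.14, -0.001, 1.728]
contact_force: [-0.1, 0.0, -2.5]
grip_width: 7.7
```

Call:
{"method": "play_rows", "body": {"commands": [{"offset": [0, 0, 0], "twist": 0}, {"offset": [0, 0, 0], "twist": 0}]}}

```text
time: 13.85
tool_pos: [455.1, -163.6, 401.8]
tcp_rot: [-3.14, -0.002, 1.729]
contact_force: [-0.2, 0.7, -3.5]
grip_width: 8.2
```

```bash
python3 -c "
from h import *
st();
for n in ['wrist','side','top']: cv2.imwrite(f'pics/{n}4.png',viewer.capture(n)[:,:,::-1])
crop('pics/side4.png',(290,200,430,320),'pics/s4c.png',5)
crop('pics/top4.png',(335,190,435,270),'pics/t4c.png',7)
plan(456,-169,376,99,5)"
```

```text
13.85 [ 455.1 -163.6  401.8] rpy [-1.7992e+02 -9.0000e-02  9.9070e+01] F [-0.2  0.7 -3.5] M [-0.01 -0.12 -0.01] w 8.2
from [ 455.4 -162.7  402.4] 99.18 per row [ 0.1 -1.3 -5.3] -0.04
{"offset":[-0.0013,-0.0001,0.0053],"twist":0.04},{"offset":[-0.0013,-0.0001,0.0053],"twist":0.04},{"offset":[-0.0013,-0.0001,0.0053],"twist":0.04},{"offset":[-0.0013,-0.0001,0.0053],"twist":0.04},{"offset":[-0.0013,-0.0001,0.0053],"twist":0.04},
```

View pics/s4c.png

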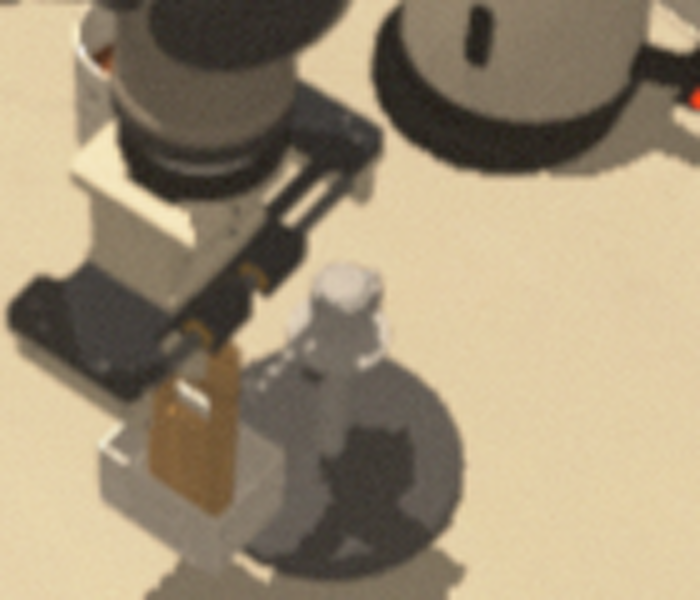

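View pics/wrist4.png

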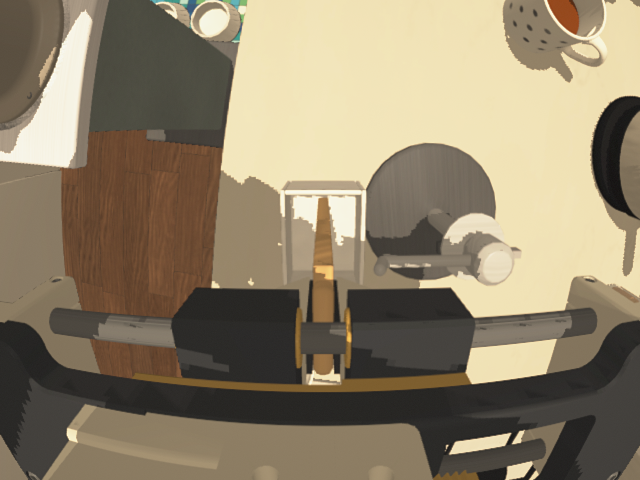

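View pics/top4.png

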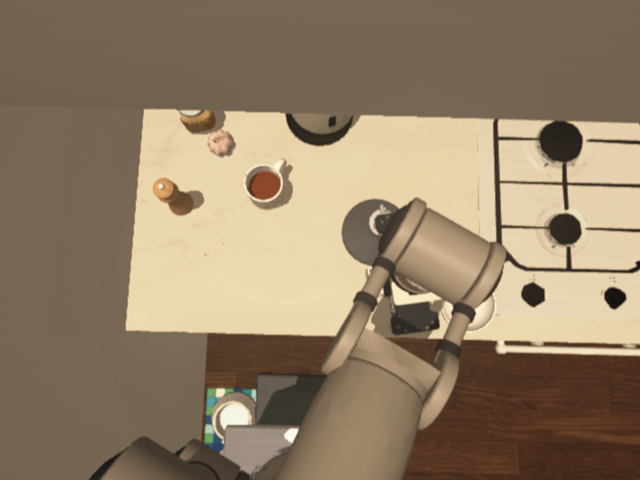

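```bash
python3 -c "
from h import *
crop('pics/wrist4.png',(270,170,400,300),'pics/w4c.png',4.5)
crop('pics/wrist4.png',(360,190,530,310),'pics/w4d.png',4.5)"
```

```text
(no output)
```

View pics/w4c.png

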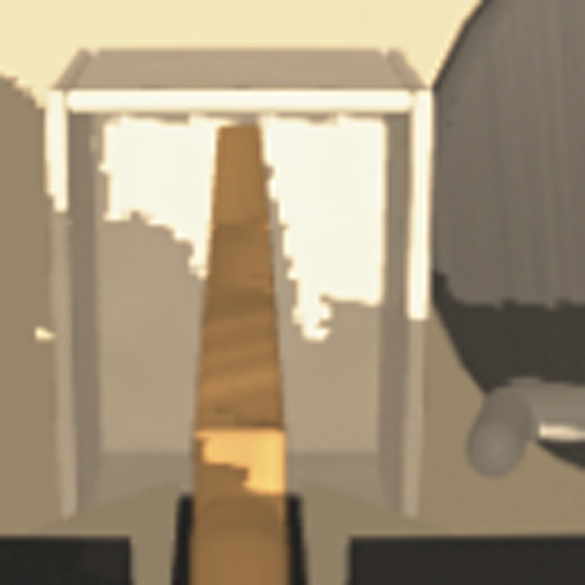

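View pics/w4d.png

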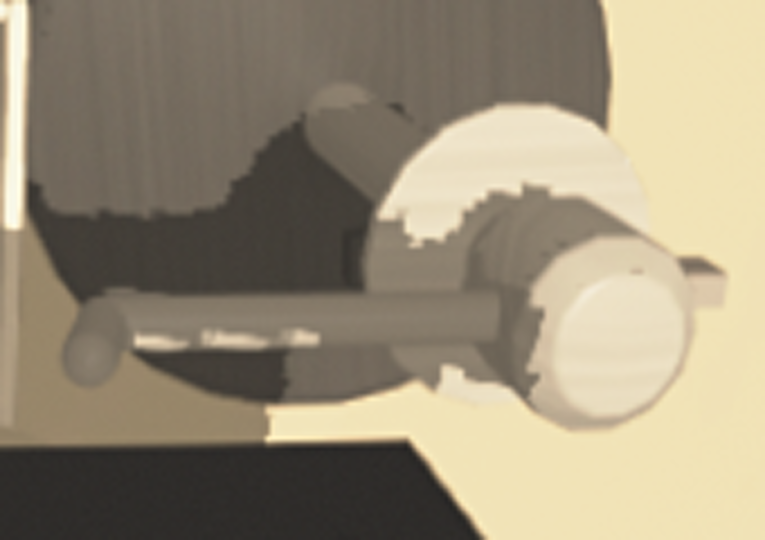

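```bash
cat >> h.py <<'E'
def tf(P):
    ob=status.get_obs(); Rt=R.from_euler('xyz',ob['tcp_rot']).as_matrix(); return Rt.T@(P-ob['tool_pos'])
E
python3 -c "
from h import *
c=lambda x,y:(270+x/4.5-.4,170+y/4.5-.4); d=lambda x,y:(360+x/4.5-.4,190+y/4.5-.4)
for n,u,z in [('farL',c(52,90),145),('farR',c(430,90),145),('nearL',c(68,518),145),('nearR',c(412,518),145),
 ('rodA',d(160,320),155),('rodB',d(480,314),155),('tip',d(90,358),173),('hub',d(620,330),171)]:
    P=onz('wrist',u,z); print(n,np.round(P,1),'tool',np.round(tf(P),1))
"
```

```text
farL [ 421.4 -128.5  145. ] tool [ 39.  -27.9 257.4]
farR [ 474.8 -119.9  145. ] tool [ 39.   26.2 257.4]
nearL [ 432.4 -193.7  145. ] tool [-27.1 -27.5 257.4]
nearR [ 484.7 -185.3  145. ] tool [-27.1  25.5 257.4]
rodA [ 501.8 -161.1  155. ] tool [ -6.   46.2 247.4]
rodB [ 551.3 -152.8  155. ] tool [ -5.6  96.4 247.3]
tip [ 488.8 -162.1  173. ] tool [ -4.9  33.2 229.4]
hub [ 566.8 -147.4  171. ] tool [ -2.8 112.5 231.3]
```

Call:
{"method": "play_rows", "body": {"commands": [{"offset": [-0.002, 0, 0.006], "twist": 0}, {"offset": [-0.002, 0, 0.006], "twist": 0}, {"offset": [-0.002, 0, 0.006], "twist": 0}, {"offset": [0, 0.004, 0.006], "twist": 0}, {"offset": [0, 0.004, 0.002], "twist": 0}]}}

```text
time: 14.5
tool_pos: [464.4, -168.2, 375.8]
tcp_rot: [-3.141, -0.001, 1.73]
contact_force: [1.1, -0.0, -2.8]
grip_width: 7.6
```

Call:
{"method": "play_rows", "body": {"commands": [{"offset": [0, 0, 0], "twist": 0}, {"offset": [0, 0, 0], "twist": 0}]}}

```text
time: 14.7
tool_pos: [464.5, -168.2, 376.7]
tcp_rot: [-3.142, 0.0, 1.73]
contact_force: [0.8, 1.0, -2.1]
grip_width: 7.8
```

```bash
python3 -c "
from h import *
st();
for n in ['wrist','side']: cv2.imwrite(f'pics/{n}5.png',viewer.capture(n)[:,:,::-1])
st()
crop('pics/side5.png',(300,240,380,320),'pics/s5c.png',7)
crop('pics/wrist5.png',(270,170,530,310),'pics/w5c.png',3)
"
```

```text
14.7 [ 464.5 -168.2  376.7] rpy [-180.      0.     99.13] F [ 0.8  1.  -2.1] M [-0.02 -0.07 -0.01] w 7.8
14.8 [ 464.3 -168.2  376.9] rpy [1.7999e+02 2.0000e-02 9.9120e+01] F [-0.6 -0.1 -3.1] M [ 0.01 -0.15  0.02] w 7.6
```

View pics/s5c.png

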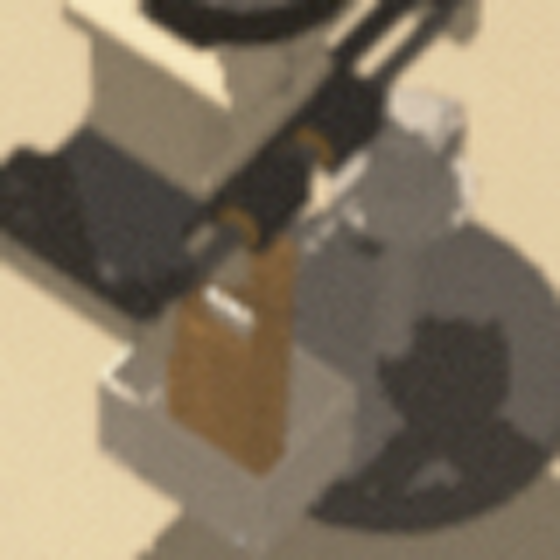

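View pics/w5c.png

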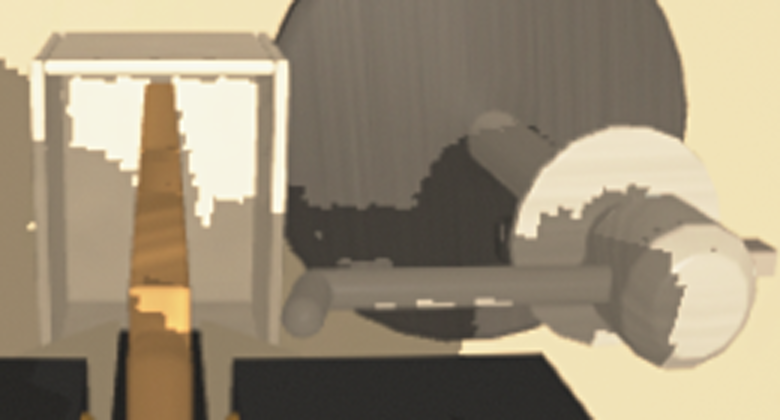

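```bash
python3 -c "
from h import *
a=np.radians(9);ux=np.array([np.cos(a),np.sin(a),0]);uy=np.array([-np.sin(a),np.cos(a),0]);c=np.array([464.4,-168.2,0])
for n,p in [('slotTop',c+[0,0,177]),('slotBot',c+[0,0,147]),('TL',c+uy*12+[0,0,177]-4*ux),('TR',c-uy*12+[0,0,177]-4*ux),('BL',c+uy*12+[0,0,147]-4*ux),('BR',c-uy*12+[0,0,147]-4*ux),('trayc',c-28*ux-38*uy+[0,0,69]),('trayL',c-28*ux+38*uy+[0,0,119]),('tip',[491,-163.5,173]),('rod',[510.8,-160.5,159])]:
    q=proj('side',p)[0]; print(n,np.round((q-[300,240]+.4)*7))
d=lambda x,y:(270+x/3-.4,170+y/3-.4)
for n,u,z in [('farL',d(33,60),119),('farR',d(288,60),119),('rodA',d(350,287),155),('rodB',d(590,282),155),('tip',d(302,318),173)]:
    P=onz('wrist',u,z); print(n,np.round(P,1),'tool',np.round(tf(P),1))
"
```

```text
slotTop [239. 292.]
slotBot [238. 340.]
TL [205. 282.]
TR [259. 317.]
BL [204. 329.]
BR [257. 365.]
trayc [268. 564.]
trayL [105. 378.]
tip [285. 249.]
rod [318. 236.]
farL [ 430.2 -134.3  119. ] tool [ 39.  -28.3 257.9]
farR [ 484.4 -125.6  119. ] tool [ 39.   26.5 257.9]
rodA [ 499.7 -162.2  155. ] tool [  0.4  35.8 221.9]
rodB [ 549. -154.  155.] tool [  0.7  85.8 221.9]
tip [ 488.  -163.2  173. ] tool [  1.2  24.2 203.9]
```

Call:
{"method": "play_rows", "body": {"commands": [{"offset": [0, 0.005, 0], "twist": 0}, {"offset": [0, 0.005, 0], "twist": 0}, {"offset": [0, 0.004, 0], "twist": 0}]}}

```text
time: 15.1
tool_pos: [478.6, -165.9, 376.8]
tcp_rot: [3.141, 0.0, 1.73]
contact_force: [-0.1, 0.3, -3.9]
grip_width: 7.7
```

Call:
{"method": "play_rows", "body": {"commands": [{"offset": [0, 0.004, 0], "twist": 0}, {"offset": [0, 0.004, 0], "twist": 0}]}}

```text
time: 15.3
tool_pos: [486.4, -164.6, 376.7]
tcp_rot: [-3.142, 0.0, 1.73]
contact_force: [0.8, -0.0, -3.5]
grip_width: 7.9
```

Call:
{"method": "play_rows", "body": {"commands": [{"offset": [0, 0.004, 0], "twist": 0}, {"offset": [0, 0.004, 0], "twist": 0}]}}

```text
time: 15.5
tool_pos: [494.3, -163.4, 376.7]
tcp_rot: [-3.142, 0.0, 1.73]
contact_force: [0.1, -0.2, -3.6]
grip_width: 7.8
```

Call:
{"method": "play_rows", "body": {"commands": [{"offset": [0, 0.005, 0], "twist": 0}, {"offset": [0, 0.005, 0], "twist": 0}]}}

```text
time: 15.7
tool_pos: [504.2, -161.8, 376.7]
tcp_rot: [3.142, 0.0, 1.73]
contact_force: [-0.7, 0.7, -3.5]
grip_width: 7.8
```

```bash
python3 -c "
from h import *
st();
for n in ['wrist','side']: cv2.imwrite(f'pics/{n}6.png',viewer.capture(n)[:,:,::-1])
st()
crop('pics/side6.png',(300,240,380,320),'pics/s6c.png',7)
crop('pics/wrist6.png',(270,170,530,310),'pics/w6c.png',3)
"
```

```text
15.7 [ 504.2 -161.8  376.7] rpy [1.7999e+02 1.0000e-02 9.9110e+01] F [-0.7  0.7 -3.5] M [ 0.02 -0.1   0.03] w 7.8
15.8 [ 504.4 -161.8  376.7] rpy [1.7998e+02 1.0000e-02 9.9140e+01] F [-0.3  0.3 -3.2] M [ 0.01 -0.05 -0.01] w 8.0
```

View pics/s6c.png

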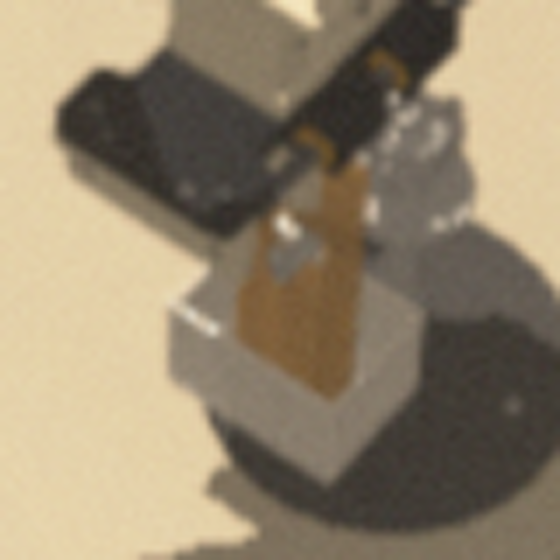

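View pics/w6c.png

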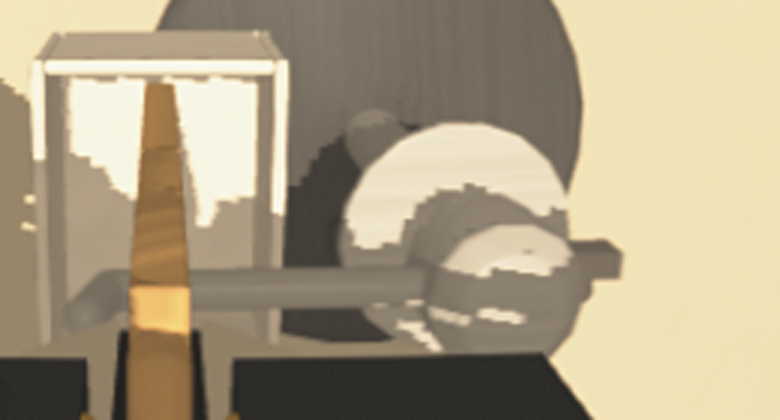

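Call:
{"method": "play_rows", "body": {"commands": [{"offset": [0, 0.004, 0.002], "twist": 0}, {"offset": [0, 0, 0.004], "twist": 0}, {"offset": [0, 0, 0.004], "twist": 0}, {"offset": [0, 0, 0.003], "twist": 0}]}}

```text
time: 16.2
tool_pos: [507.5, -161.2, 363.1]
tcp_rot: [-3.141, -0.0, 1.73]
contact_force: [0.1, -0.1, -3.2]
grip_width: 7.9
```

Call:
{"method": "play_rows", "body": {"commands": [{"offset": [0, 0, 0.001], "twist": 0}, {"offset": [0, 0, 0.001], "twist": 0}]}}

```text
time: 16.4
tool_pos: [507.7, -161.3, 361.6]
tcp_rot: [-3.141, -0.0, 1.73]
contact_force: [-0.2, 0.6, -2.2]
grip_width: 8.0
```

Call:
{"method": "play_rows", "body": {"commands": [{"offset": [0, 0, 0.001], "twist": 0}, {"offset": [0, 0, 0]}]}}

```text
$.commands[1]: bad value
```

Call:
{"method": "play_rows", "body": {"commands": [{"offset": [0, 0, 0.001], "twist": 0}, {"offset": [0, 0, 0], "twist": 0}]}}

```text
time: 16.6
tool_pos: [507.7, -161.3, 360.7]
tcp_rot: [-3.142, 0.0, 1.73]
contact_force: [0.3, 0.1, -3.1]
grip_width: 7.9
```

Call:
{"method": "play_rows", "body": {"commands": [{"offset": [0, 0, 0.001], "twist": 0}, {"offset": [0, 0, 0], "twist": 0}]}}

```text
time: 16.8
tool_pos: [507.7, -161.2, 359.7]
tcp_rot: [-3.142, 0.0, 1.73]
contact_force: [0.7, -0.1, -3.4]
grip_width: 7.9
```

Call:
{"method": "play_rows", "body": {"commands": [{"offset": [0, 0, 0.001], "twist": 0}, {"offset": [0, 0, 0], "twist": 0}]}}

```text
time: 17.0
tool_pos: [507.7, -161.2, 358.6]
tcp_rot: [-3.141, 0.0, 1.73]
contact_force: [-0.5, 0.6, -2.4]
grip_width: 8.0
```

Contact is expected at about z 358.

Call:
{"method": "play_rows", "body": {"commands": [{"offset": [0, 0, 0.0006], "twist": 0}, {"offset": [0, 0, 0], "twist": 0}]}}

```text
time: 17.2
tool_pos: [507.7, -161.3, 358.3]
tcp_rot: [3.141, 0.0, 1.73]
contact_force: [-0.5, 0.5, -1.1]
grip_width: 7.9
```

Call:
{"method": "play_rows", "body": {"commands": [{"offset": [0, 0, 0.0006], "twist": 0}, {"offset": [0, 0, 0], "twist": 0}]}}

```text
time: 17.4
tool_pos: [507.7, -161.3, 358.0]
tcp_rot: [3.141, 0.001, 1.73]
contact_force: [-1.8, 0.6, 1.7]
grip_width: 7.5
```

Call:
{"method": "play_rows", "body": {"commands": [{"offset": [0, 0, 0.0006], "twist": 0}, {"offset": [0, 0, 0], "twist": 0}]}}

```text
time: 17.6
tool_pos: [507.7, -161.4, 357.8]
tcp_rot: [3.141, 0.001, 1.73]
contact_force: [-3.1, -0.8, 6.7]
grip_width: 7.7
```

```bash
python3 -c "
from h import *
st()"
```

```text
17.6 [ 507.7 -161.4  357.8] rpy [1.7996e+02 7.0000e-02 9.9120e+01] F [-3.1 -0.8  6.7] M [-0.04  0.44  0.  ] w 7.7
```

Call:
{"method": "play_rows", "body": {"commands": [{"offset": [0, 0, -0.0008], "twist": 0}, {"offset": [0, 0, 0], "twist": 0}]}}

```text
time: 17.8
tool_pos: [507.7, -161.4, 358.0]
tcp_rot: [3.141, 0.001, 1.73]
contact_force: [-1.6, -0.7, 3.4]
grip_width: 7.9
```

```bash
python3 -c "
from h import *
st()"
```

```text
17.8 [ 507.7 -161.4  358. ] rpy [1.7997e+02 4.0000e-02 9.9110e+01] F [-1.6 -0.7  3.4] M [-0.2   0.22  0.06] w 7.9
```

Call:
{"method": "play_rows", "body": {"commands": [{"offset": [0, 0, -0.0006], "twist": 0}, {"offset": [0, 0, 0], "twist": 0}]}}

```text
time: 18.0
tool_pos: [507.8, -161.4, 358.2]
tcp_rot: [3.142, 0.0, 1.73]
contact_force: [0.3, -1.9, 0.4]
grip_width: 7.9
```

Call:
{"method": "play_rows", "body": {"commands": [{"offset": [0, 0, 0], "twist": 0}, {"offset": [0, 0, 0], "twist": 0}, {"offset": [0, 0, 0], "twist": 0}, {"offset": [0, 0, 0], "twist": 0}, {"offset": [0, 0, 0], "twist": 0}], "jaw": 180}}

```text
time: 18.5
tool_pos: [507.8, -161.2, 358.3]
tcp_rot: [3.142, -0.0, 1.73]
contact_force: [-0.3, -0.2, -0.6]
grip_width: 26.7
```

```bash
python3 -c "
from h import *
st();
for n in ['wrist','side']: cv2.imwrite(f'pics/{n}7.png',viewer.capture(n)[:,:,::-1])
crop('pics/side7.png',(300,240,380,320),'pics/s7c.png',7)
"
```

```text
18.5 [ 507.8 -161.2  358.3] rpy [180.    -0.    99.12] F [-0.3 -0.2 -0.6] M [-0.03 -0.08 -0.04] w 26.7
```

View pics/s7c.png

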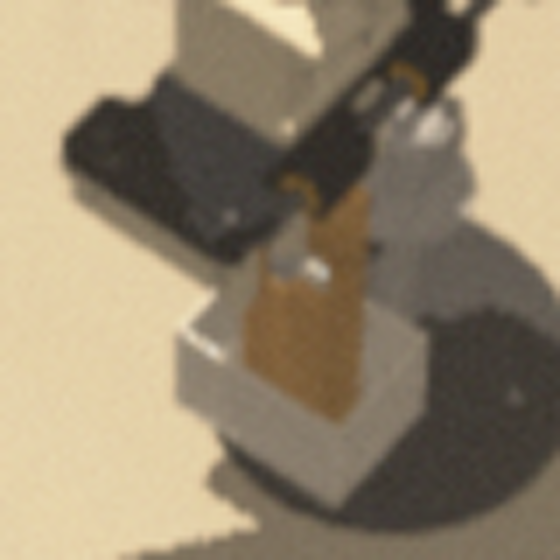

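View pics/wrist7.png

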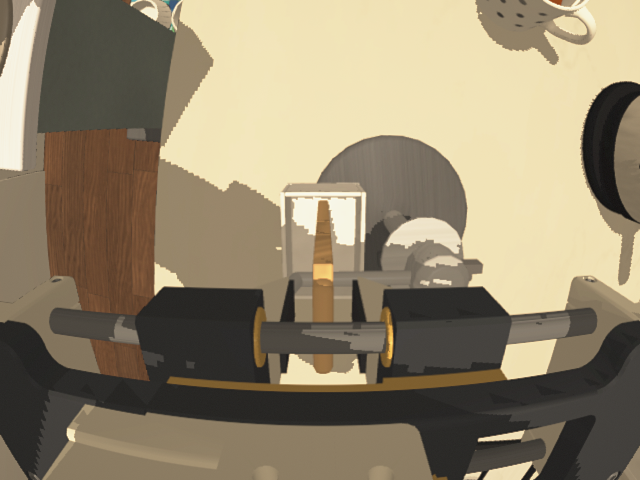

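The side and wrist views show the caddy hanging upright on the rod, with its board between the open pads at columns 285 to 362. I'll retreat straight up.

Call:
{"method": "play_rows", "body": {"commands": [{"offset": [0, 0, -0.005], "twist": 0}, {"offset": [0, 0, -0.01], "twist": 0}, {"offset": [0, 0, -0.02], "twist": 0}, {"offset": [0, 0, -0.03], "twist": 0}, {"offset": [0, 0, -0.04], "twist": 0}]}}

```text
time: 19.1
tool_pos: [507.4, -161.1, 464.0]
tcp_rot: [-3.14, -0.001, 1.73]
contact_force: [0.3, -0.8, 0.4]
grip_width: 27.4
```

Call:
{"method": "play_rows", "body": {"commands": [{"offset": [0.02, 0, 0], "twist": 0}, {"offset": [0.04, 0, 0], "twist": 0}, {"offset": [0.04, 0, 0], "twist": 0}, {"offset": [0.04, 0, 0], "twist": 0}, {"offset": [0.04, 0, 0], "twist": 0}]}}

```text
time: 19.6
tool_pos: [478.6, 17.9, 464.4]
tcp_rot: [3.14, 0.0, 1.729]
contact_force: [0.2, -0.6, 0.4]
grip_width: 26.8
```

Call:
{"method": "play_rows", "body": {"commands": [{"offset": [0.03, 0, 0], "twist": 0}, {"offset": [0, 0, 0], "twist": 0}, {"offset": [0, 0, 0], "twist": 0}]}}

```text
time: 19.9
tool_pos: [474.3, 46.4, 464.1]
tcp_rot: [3.14, 0.001, 1.732]
contact_force: [0.8, -0.6, -0.5]
grip_width: 27.1
```

```bash
python3 -c "
from h import *
st();
for n in ['top','side']: cv2.imwrite(f'pics/{n}8.png',viewer.capture(n)[:,:,::-1])
crop('pics/side8.png',(300,220,400,320),'pics/s8c.png',6)
crop('pics/top8.png',(335,190,435,275),'pics/t8c.png',7)
"
```

```text
19.9 [474.3  46.4 464.1] rpy [1.7993e+02 5.0000e-02 9.9210e+01] F [ 0.8 -0.6 -0.5] M [-0.09 -0.09  0.03] w 27.1
```

View pics/s8c.png

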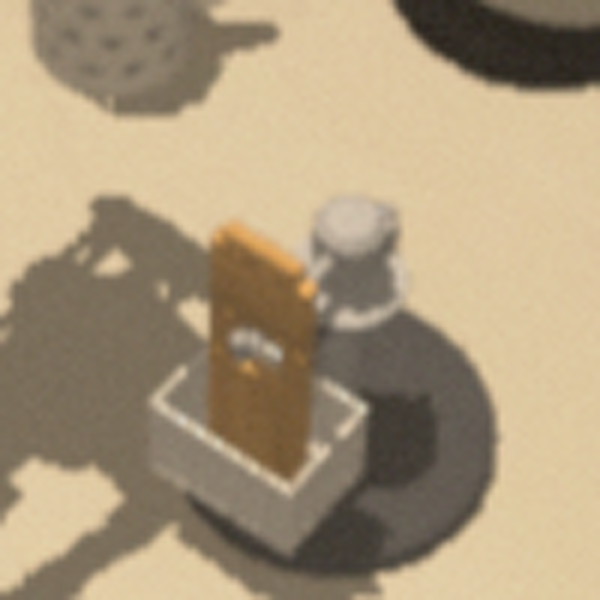

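View pics/t8c.png

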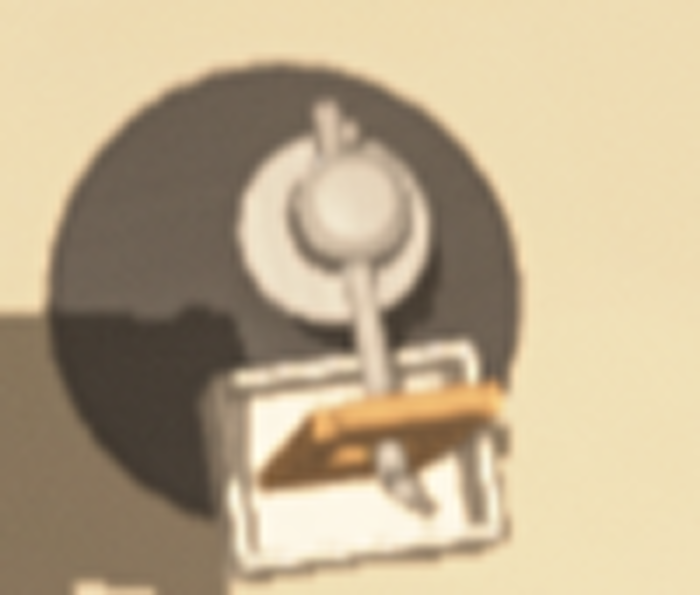

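View pics/top8.png

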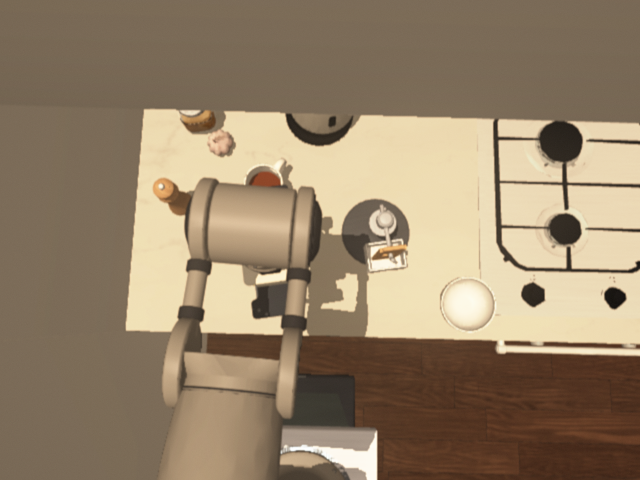

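```bash
python3 -c "
from h import *
f=lambda x,y,b=(335,190),k=7:(b[0]+x/k-.4,b[1]+y/k-.4)
c=[(225,378),(472,345),(507,540),(243,575)]
P=np.array([onz('top',f(*q),101) for q in c]);print('tray',P,P.mean(0))
t=np.array([onz('top',f(*q),216) for q in [(312,418),(497,393)]]);print('board top (front edge mid)',t,t.mean(0))
im=viewer.capture('top');cv2.imwrite('pics/top9.png',im[:,:,::-1])
a=cv2.imread('pics/top8.png')[185:280,335:435].astype(int);b=im[:,:,::-1][185:280,335:435].astype(int);print('diff',np.abs(a-b).mean(),np.abs(a-b).max());st()
"
```

```text
tray [[ 531.88029312 -123.49348872  101.        ]
 [ 543.55818144 -194.93302166  101.        ]
 [ 487.25145659 -205.03733835  101.        ]
 [ 475.08907231 -129.31588246  101.        ]] [ 509.44475086 -163.1949328   101.        ]
board top (front edge mid) [[ 505.80716578 -134.18539013  216.        ]
 [ 513.63611929 -181.76674482  216.        ]] [ 509.72164254 -157.97606747  216.        ]
diff 0.8816842105263157 87
20.05 [474.7  45.2 463.5] rpy [1.7998e+02 3.0000e-02 9.9040e+01] F [ 0.  -0.4  0.4] M [-0.03 -0.07  0.03] w 26.9
```

Call:
{"method": "play_rows", "body": {"commands": [{"offset": [0, 0, 0], "twist": 0}, {"offset": [0, 0, 0], "twist": 0}, {"offset": [0, 0, 0], "twist": 0}, {"offset": [0, 0, 0], "twist": 0}, {"offset": [0, 0, 0], "twist": 0}]}}

```text
time: 20.55
tool_pos: [474.5, 46.0, 463.3]
tcp_rot: [-3.141, 0.0, 1.73]
contact_force: [1.0, 1.0, 0.3]
grip_width: 26.7
```

Call:
{"method": "play_rows", "body": {"commands": [{"offset": [0, 0, 0], "twist": 0}, {"offset": [0, 0, 0], "twist": 0}, {"offset": [0, 0, 0], "twist": 0}, {"offset": [0, 0, 0], "twist": 0}, {"offset": [0, 0, 0], "twist": 0}]}}

```text
time: 21.05
tool_pos: [474.4, 46.1, 463.3]
tcp_rot: [-3.142, 0.0, 1.73]
contact_force: [-0.1, -0.2, 0.2]
grip_width: 27.4
```

```bash
python3 -c "
from h import *
im=viewer.capture('top')[:,:,::-1].copy();cv2.imwrite('pics/top10.png',im)
im2=viewer.capture('top')[:,:,::-1].copy()
a=cv2.imread('pics/top9.png').astype(int)
for b in (im,):
  d=np.abs(a-b.astype(int)).max(2)[185:280,365:435];print(d.mean(),d.max(),(d>25).sum(),np.argwhere(d>25)[:10]+[185,365])
  d=np.abs(im2.astype(int)-b.astype(int)).max(2)[185:280,365:435];print(d.mean(),d.max(),(d>25).sum())
s=viewer.capture('side')[:,:,::-1].copy();o=cv2.imread('pics/side0.png').astype(int);t0=cv2.imread('pics/top0.png').astype(int)
for n,A,B,box in [('mug',t0,im,(240,155,290,180)),('bowl',t0,im,(440,275,498,335)),('mill',t0,im,(150,175,180,205))]:
  x=np.abs(A-B.astype(int)).max(2)[box[1]:box[3],box[0]:box[2]];print(n,x.mean(),x.max())
"
```

```text
1.2206015037593985 83 27 [[247 371]
 [248 370]
 [248 371]
 [249 370]
 [249 371]
 [250 370]
 [250 371]
 [251 370]
 [251 371]
 [252 370]]
0.9446616541353383 4 0
mug 9.8328 14
bowl 11.469540229885057 14
mill 10.508888888888889 14
```

The caddy is still: consecutive frames match to within noise, and earlier differences lay only along the tray's left rim beside the arm's shadow. The mug, bowl and mill haven't moved. Handing in.

```bash
python3 -c "
from plant import ticket
print(ticket.close_job())"
```

```text
the job is handed in; nothing more can be done
None
```

I turned the hook clockwise to its stop, pressed it home, and hung the caddy upright on it by its slot. I handed the job in about 21 s into the 61 s allowed.

- **Hook:** I pushed it round with the closed fingers at about 6–7 N and felt the stop at roughly 163–170° clockwise of world +x. I held about 13.5–14.5 N sideways for over 0.3 s; the highest total reading was about 16.4 N. From the force, the stop gave about 0.06–0.08 rad. That give is worked out, not measured. Going by how far the tool moved instead, I got about 0.09–0.10 rad, probably because the fingers flex.
- **Caddy:** I gripped it across the board, passed the slot over the upturned tip without touching, and lowered it until it rested on the rod. The press on the hook peaked at about 10 N. I then eased off and released it.
- **Last pictures:**
  - The caddy hangs about 60 mm from the swivel axis, within roughly 0.05 rad of upright.
  - It is still, as two consecutive frames match to within image noise.
  - The hook's lug still touches the stop pin. How hard it presses there can't be read from the pictures.
  - The mug, bowl and mill have not moved.
  - The gripper is well clear of everything.
- **Disagreements:** wrist-camera positions differed from the top camera's by 2–5 mm. I allowed for that when lining up, and nothing touched on the way in.

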